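# Stand a carving blank on edge and clamp it

### The arm

A 6-joint arm with a two-finger parallel gripper is mounted at the origin on the work surface. World frame = base frame: x ahead of the robot, y to its left, z up, the work surface at z = 0. Lengths are in m, angles in degrees, forces in N, time in s.
With the tool pointing down it reaches from about 0.275 to 0.825 m from the base axis. Payload 4.9 kg.
Tool frame: the origin (TCP) lies midway between the tips of the shut fingers; the grasp point (between the pads) lies 19 mm behind it; z points along the fingers, y is the line along which they close (so a half turn about z gives the same grasp; the last joint's range is limited). The gripper opens to 85 mm and grips with 20 to 120 N. Pads are 22 mm wide; open, the fingers measure 114 mm over their backs; the gripper's body (76 mm by 85 mm) begins 54 mm behind the grasp point. The pads swing forward as they close: fully open they stand 13 mm farther back than shut.
Start: joints at [63.53, 18.69, -11.035, 60.275, 0, 82.311], TCP at [0.177, 0.521, 0.211] pointing down, gripper open.
Joint ranges: [-152.03, 152.03], [-55.5, 102.48], [-74.3, 77.21], [-110.64, 120.58], [-84.22, 78.4], [-180, 180]. Speed limits (degrees/s): [147.25, 147.25, 180, 180, 180, 180].

### API

Orientations are given as a 3x3 rotation matrix whose columns are the frame's x, y, z axes.
In Python, from plant import bot, vision, finder gives the robot as it stands. The module is installed in compiled form; this text tells all that it offers.
- The arm moves only by the tool send_rows, never from a script. Its argument "deltas" is a list of rows, each an object of numbers: "gripper": the opening, from -1 (shut) to 1 (fully open); "tx", "ty", "tz": the shift along the tool's x, y, z in units of 0.4 m (1.0 is 0.4 m); "ax", "ay", "az": the turn, a rotation vector about the tool's x, y, z in units of 45 degrees (1.0 is 45 degrees). A call has exactly 10 rows; each row is the pose to reach, as a shift and turn from the pose commanded when the call began, along the tool's axes at that moment; what a row does not reach only later rows make up. A row lasts 1/10 s, in which the tool goes at most 50 mm and 8.59 degrees, less where a joint would pass 70% of its speed; a pose out of reach is approached as far as the arm can. A call with a number of a shift or a turn outside -1 to 1 is refused whole. A call with a gripper value outside its range is refused whole. The fingers move at their own pace and stop on an object; "newtons" is the grip in N (left out, the last holds). Time passes only in rows, so rows that repeat a pose let the fingers close, or fill a call up. It gives the time, the measured TCP pose, the force, the opening and the grip force at its end, in the units of the state.
- bot.read_state(): the state, without advancing time (a new reading comes with each control period).
- vision.capture(name): name is "scene" or "top" or "wrist"; returns a dict with "img" (384x512x3 uint8, red, green, blue), "camera_matrix" (3x3 intrinsics, pixels), "eye" and "rotation" of the camera in the world. Camera axes: x right, y up, looking along -z (the intrinsics and any distortion apply to the point x, -y, -z); pixel columns grow to the right and rows downward; lengths in m; the calibration is good to about 2 mm. A picture is of the moment at which its call begins. There is no depth.
- bot.sign_off(): hands the job in; it is judged then, once.
Trained networks look in the newest picture that a camera, given by its name, has taken for a name from the list of things; names that differ only in an ending like _2 or _b are one class to them, and where a whole thing is asked for, a point or a joint stands for the part that bears it (a point fixed in the world has none). Each returns a list of dicts, best first, with "p" (0 to 1); they miss things now and then, are a little off and sometimes report something else, mostly with a low value. They report only what shows in the picture. A call takes as long as a camera call. They do not tell look-alikes from the thing itself.
- finder.boxes_of(label, camera): "position" ([column, row] in pixels, amid what is visible of it).
- finder.outline_of(label, camera): "mask" (384x512 bool, what is visible of it) and "position" ([column, row] in pixels, amid what is visible of it).
- finder.mark_of(label, camera): "position" ([column, row] in pixels: a listed point, or the origin of a listed thing).
The state is a dict: "t": time; "joint_positions": joint angles; "qvel": joint speeds; "effort": joint torques, N m; "ee_pos": TCP position; "ee_rot": TCP orientation; "force": force on the tool from outside, world axes, zero at the start; "wrist_torque": the same for the moment, N m; "width": finger opening in m; "finger_force": force on a finger pad.
Only numpy, scipy, OpenCV 4.12 (cv2) and the standard library are available. Lean on these libraries where they do the work, as an engineer would, in place of code of your own. Each camera call takes 0.05 s, during which the arm holds its last target. There are 200 camera calls.

### The job

Tip the cream carving blank up so that it stands on its thin edge on the bed of the blue clamp, upright, flat against the fence and with its red edge on top. Then push the sliding jaw up to it so that it is driven along the fence and held snugly between the jaw and the yellow end stop. Leave the other things on the bench where they are.

Things in the scene. Friction and masses are not known exactly. Their poses are not given: they have to be found in the camera images.
- clamp: edge clamp, fixed to the bench (sizes here and below in mm); origin on the bench. x points to its fence, y along the fence to the end stop, z up. Steel bed, top 50 above the bench, y -200 to 160, x -45 (free front, lip 12 thick) to 35; the blue windowed fence stands at x 35 to 50, top 95 above the bed. The foot under the bed is set back to x = -20: free space below an overhang
- bed_foot (a point): point where the bed's top meets the fence's front face, at clamp (35, -20, 50); axes as the clamp's
- stop_face (a point): yellow end stop: point on its face that looks to the clamp's -y, at clamp (20, 140, 80), 30 above the bed. The stop is 40 (x) x 20 (y) x 60 high and stands against the fence; axes as the clamp's
- jaw (a joint): travel of the sliding jaw along the clamp's +y, in m, 0 to 0.175: its clamping face lies at clamp y = -125 mm + travel. It stays where it is left and needs about 3 N to push. With the 100 wide blank between it and the stop it reads 0.165
- jaw_face (a point): centre of the jaw's brass clamping face, 22 above the bed; the jaw is a dark steel block that reaches 55 back (to -y) from this face, 32 thick along x (clamp x = 2 to 34), top 45 above the bed; axes as the clamp's
- jaw_post (a point): centre of the top of the jaw's red post: upright, 16 diameter, 42 tall on top of the jaw, its top 87 above the bed, its axis 42 behind the clamping face
- blank: loose flat cream blank, 115 (x) x 100 (y) x 18 (z), about 0.28 kg; origin at its centre. Starts lying on the bed, its red -x edge overhanging the front by about 40, its +x edge a few mm from the fence. Standing as wanted: its x axis points straight down, centre 57.5 above the bed, 9 before the fence, finally 50 from the stop face
- jar: closed amber glass jar, 52 diameter, 65 tall; origin at the centre of its underside; stands behind the clamp's fence
- brush: bench brush lying flat; origin at its middle, on the bench
- mallet: small hammer lying flat; origin at its middle, on the bench
- offcut: cream offcut block 50 x 30 x 20; origin at the centre of its underside
- cup: open steel cup, 70 diameter, 80 tall; origin at the centre of its underside
- dowel: wooden dowel lying on the bench, 18 diameter, 110 long; origin under its middle
Not all that is in view belongs to the job. What is shaped like the blank but turquoise is not meant.

How it is judged (in metres and radians):
On the way, in this order (a step that is already met when the one before it is completed fails the run):
1. the blank stands upright on its edge on the bed, against the fence, red edge on top (angle between blank's own x axis and vertical above 3.06 rad and z of blank in the frame of bed_foot between 0.053 and 0.062 m and x of blank in the frame of bed_foot between -0.014 and -0.004 m), for 0.3 s.
2. the jaw has pushed the upright blank along to the end stop and touches it (angle between blank's own x axis and vertical above 3.06 rad and y of blank in the frame of stop_face between -0.055 and -0.045 m and y of blank in the frame of jaw_face between 0.045 and 0.055 m and value of joint jaw above 0.158 m), for 0.2 s.
At the end, for the whole second after the job is handed in: The blank stands at rest on the bed on its thin edge, red edge on top, within 4.5 degrees of upright, within 5 mm of the fence, within 5 mm of the end stop, and the jaw's face within 5 mm of it (all of step 2 and z of blank in the frame of bed_foot between 0.053 and 0.062 m and x of blank in the frame of bed_foot between -0.014 and -0.004 m and linear speed of blank below 0.01 m/s and angular speed of blank below 0.05 rad/s); the robot touches nothing.
It fails at once if one of the other things (jar, brush, hammer, offcut, cup, dowel) was shifted by more than 30 mm (distance of any of jar, brush, mallet, offcut, cup, dowel from where it was at the start of the episode above 0.03 m).
It also fails if it takes over 48 s, if anything falls off the work surface, if the arm or the gripper's body presses on something with over 40 N, if the wrist force passes 120 N, or if a joint passes its speed limit or range.

## Working session

There is one attempt and no reset: what is moved stays moved. The work goes in short steps, Python scripts to look and compute and a tool call to move; the robot and the scene stay as the last step left them, time stands still between calls to the robot, and variables do not carry over. Pictures are saved under pics/ and viewed, at most 10 in all, crops included, and the job is handed in when it is done.

Besides the shell and the picture viewer there is one more tool, called after "Call:" as name([rows], argument=value, ...), one row to a line, values as JSON. send_rows: Moves the arm, as the interface text tells. Its arguments: {"type":"object","properties":{"deltas":{"type":"array","items":{"type":"object","properties":{"gripper":{"type":"number"},"tx":{"type":"number"},"ty":{"type":"number"},"tz":{"type":"number"},"ax":{"type":"number"},"ay":{"type":"number"},"az":{"type":"number"}}}},"newtons":{"type":"number"}},"required":["deltas"]}

```bash
mkdir -p pics; cat > h.py <<'E'
import numpy as np, cv2
from plant import bot, vision, finder
def snap(n,f=None):
    c=vision.capture(n)
    if f: cv2.imwrite('pics/'+f,cv2.cvtColor(c['img'],cv2.COLOR_RGB2BGR))
    return c
def ray(c,p):
    K=np.array(c['camera_matrix']);v=np.linalg.inv(K)@[p[0],p[1],1.]
    return np.array(c['eye']),np.array(c['rotation'])@(v*[1,-1,-1])
def atz(c,p,z):
    e,d=ray(c,p);return e+d*(z-e[2])/d[2]
def proj(c,P):
    q=np.array(c['rotation']).T@(np.array(P)-c['eye'])*[1,-1,-1]
    q=np.array(c['camera_matrix'])@q;return q[:2]/q[2]
def tri(L):
    A=np.zeros((3,3));b=np.zeros(3)
    for c,p in L:
        e,d=ray(c,p);d=d/np.linalg.norm(d);M=np.eye(3)-np.outer(d,d);A+=M;b+=M@e
    return np.linalg.solve(A,b)
E
python3 - <<'E'
from h import *
np.set_printoptions(precision=4,suppress=True)
C={}
for n in('scene','top'):
    C[n]=snap(n,n+'0.png')
    print(n,C[n]['eye'],C[n].keys())
M={}
for l in('bed_foot','stop_face','jaw_face','jaw_post','blank','clamp','jar','cup'):
    for n in C:
        r=finder.mark_of(l,n); print(l,n,[(np.round(x['position'],1).tolist(),round(x['p'],2)) for x in r[:3]])
        if r: M[l,n]=r[0]['position']
    if (l,'scene') in M and (l,'top') in M: print('  ',tri([(C[n],M[l,n]) for n in C]))
print(bot.read_state())
E
```

```text
scene [1.1041 0.8321 0.8384] dict_keys(['img', 'camera_matrix', 'eye', 'rotation'])
top [ 0.3602 -0.0016  1.2319] dict_keys(['img', 'camera_matrix', 'eye', 'rotation'])
bed_foot scene [([204.7, 217.3], 0.71)]
bed_foot top [([276.7, 158.3], 0.64)]
   [ 0.6592 -0.0705  0.0522]
stop_face scene [([197.0, 169.4], 0.18)]
stop_face top [([228.8, 143.3], 0.67)]
   [0.6814 0.0484 0.2848]
jaw_face scene [([198.0, 192.5], 0.45)]
jaw_face top [([306.1, 170.4], 0.68)]
   [ 0.6208 -0.1702  0.0708]
jaw_post scene [([199.6, 171.1], 0.57)]
jaw_post top [([319.0, 173.6], 0.62)]
   [ 0.5967 -0.2009  0.1295]
blank scene [([227.8, 218.3], 0.88), ([303.9, 267.3], 0.6)]
blank top [([188.8, 205.0], 0.63), ([262.0, 175.3], 0.56)]
   [0.5791 0.1436 0.158 ]
clamp scene [([216.5, 232.1], 0.86)]
clamp top [([265.7, 170.0], 0.82)]
   [ 0.6332 -0.0377  0.003 ]
jar scene [([177.9, 242.8], 0.74), ([404.3, 321.2], 0.63)]
jar top [([277.5, 134.8], 0.66)]
   [ 0.757  -0.0751 -0.0078]
cup scene [([319.7, 325.3], 0.95), ([241.2, 162.1], 0.41), ([178.8, 161.8], 0.27)]
cup top [([404.0, 198.9], 0.74)]
   [ 0.4768 -0.1172 -0.1152]
{'t': 0.9, 'joint_positions': array([ 63.528 ,  18.6877, -11.0343,  60.2758,  -0.0011,  82.3092]), 'qvel': array([ 0.0524,  0.0283, -0.0852, -0.0382,  0.0108,  0.0121]), 'effort': array([ -0.0015, -44.3313,  26.276 ,   0.001 ,  -0.0003,  -0.    ]), 'ee_pos': array([0.1771, 0.5207, 0.2111]), 'ee_rot': array([[-0.9468,  0.322 ,  0.    ],
       [ 0.322 ,  0.9468,  0.    ],
       [-0.    ,  0.    , -1.    ]]), 'force': array([-0.4917,  0.2024,  0.3388]), 'wrist_torque': array([ 0.0403, -0.0087,  0.0334]), 'finger_force': 0.0, 'width': 0.08561760710676827}
```

View pics/scene0.png

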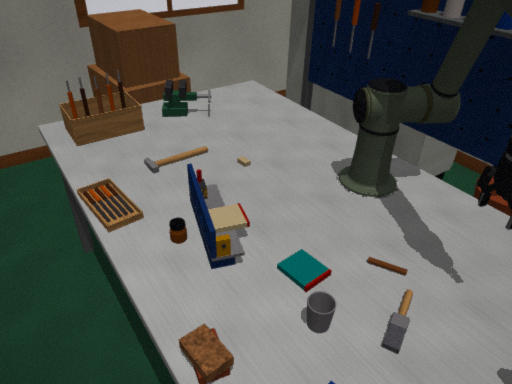

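View pics/top0.png

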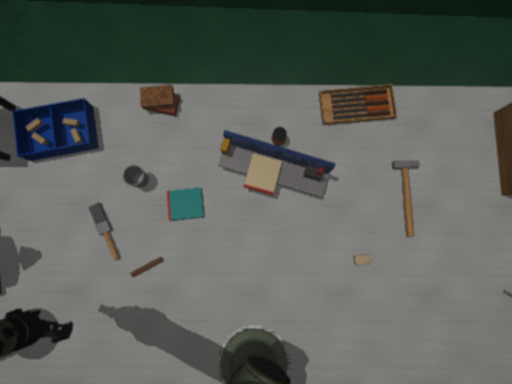

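The cream blank (top 262,175; scene 228,218) lies on the clamp bed with its red edge to the robot. The turquoise look-alike (top 188,205; scene 304,267) lies free on the bench, so the cream one is meant. Next I fit the clamp and blank poses and confirm this in a crop.

```bash
python3 - <<'E'
from h import *
from scipy.optimize import least_squares
np.set_printoptions(precision=4,suppress=True)
C={n:snap(n) for n in('scene','top')}
obs={('bed_foot','scene'):[204.7,217.3],('bed_foot','top'):[276.7,158.3],('stop_face','top'):[228.8,143.3],('jaw_face','scene'):[198.,192.5],('jaw_face','top'):[306.1,170.4],('jaw_post','scene'):[199.6,171.1],('jaw_post','top'):[319,173.6],('clamp','scene'):[216.5,232.1],('clamp','top'):[265.7,170.]}
def W(p,P):
    c,s=np.cos(p[2]),np.sin(p[2]);return np.array([p[0]+c*P[0]-s*P[1],p[1]+s*P[0]+c*P[1],P[2]])
def loc(l,j):return {'bed_foot':[.035,-.02,.05],'stop_face':[.02,.14,.08],'jaw_face':[.018,-.125+j,.072],'jaw_post':[.018,-.167+j,.137],'clamp':[0,0,0]}[l]
f=lambda p:np.concatenate([proj(C[n],W(p,loc(l,p[3])))-o for (l,n),o in obs.items()])
r=least_squares(f,[.63,-.04,-.3,.02],loss='soft_l1');print('pose',r.x,np.degrees(r.x[2]));
for k,e in zip(obs,r.fun.reshape(-1,2)):print(k,e)
P=tri([(C['scene'],[227.8,218.3]),(C['top'],[262,175.3])]);print('blank',P, 'z.059', atz(C['top'],[262,175.3],.059))
p=r.x;c,s=np.cos(p[2]),np.sin(p[2]);d=P-[p[0],p[1],0];print('blank in clamp',c*d[0]+s*d[1],-s*d[0]+c*d[1],d[2])
np.save('pose.npy',p)
im=C['top']['img'][120:210,205:345].copy()
im=cv2.resize(im,None,fx=5,fy=5,interpolation=cv2.INTER_CUBIC)
def dr(P,col):
    q=(proj(C['top'],W(p,P))-[205,120])*5+2;cv2.circle(im,tuple(int(v) for v in q),4,col,-1)
for P in([-.045,-.2,.05],[-.045,.16,.05],[.035,-.2,.145],[.05,-.2,.145],[.035,.16,.145],[.05,.16,.145],[0.0,.14,.11],[0,.16,.11]):dr(P,(255,0,255))
dr(loc('jaw_post',p[3]),(0,255,0))
cv2.imwrite('pics/crop1.png',im[:,:,::-1])
E
```

```text
pose [ 0.6348 -0.0401 -0.328   0.0019] -18.79022119623161
('bed_foot', 'scene') [-1.1263  0.737 ]
('bed_foot', 'top') [-0.4241 -0.1066]
('stop_face', 'top') [0.3079 1.2233]
('jaw_face', 'scene') [5.1659 0.4866]
('jaw_face', 'top') [-1.2343  0.991 ]
('jaw_post', 'scene') [ 0.4544 -1.6158]
('jaw_post', 'top') [ 1.6424 -2.2993]
('clamp', 'scene') [-0.0482  0.6388]
('clamp', 'top') [ 1.0771 -0.8088]
blank [ 0.6021 -0.0228  0.0552] z.059 [ 0.601  -0.0225  0.059 ]
blank in clamp -0.03650272986296533 0.005776539170093787 0.05523224748308077
```

View pics/crop1.png

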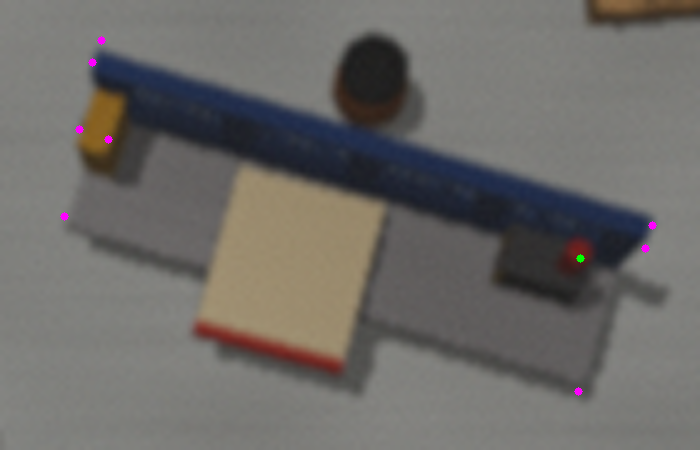

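The crop confirms it: a cream blank with a red front edge (crop 195,328 to 342,370) on the grey bed, the yellow stop at left and the red post at right. My clamp yaw is about 1° off, so I refine with the visible corners.

```bash
python3 - <<'E'
from h import *
from scipy.optimize import least_squares
np.set_printoptions(precision=4,suppress=True)
C={n:snap(n) for n in('scene','top')}
def W(p,P):
    c,s=np.cos(p[2]),np.sin(p[2]);return np.array([p[0]+c*P[0]-s*P[1],p[1]+s*P[0]+c*P[1],P[2]])
T=lambda x,y:np.array([x,y])/5+[205-.4,120-.4]
ob=[([.05,.16,.145],T(98,50)),([.05,-.2,.145],T(655,218)),([-.045,.16,.05],T(70,222)),([-.045,-.2,.05],T(590,395)),
([.035,-.02,.05],[276.7,158.3])]
sc=[([.035,-.02,.05],[204.7,217.3]),([0,0,0],[216.5,232.1])]
f=lambda p:np.concatenate([proj(C['top'],W(p,P))-o for P,o in ob]+[.5*(proj(C['scene'],W(p,P))-o) for P,o in sc])
r=least_squares(f,[.63,-.04,-.3],loss='soft_l1');p=r.x;print('clamp',p,np.degrees(p[2]));print(r.fun.reshape(-1,2))
bl=[([.0575,.05,.068],T(240,163)),([.0575,-.05,.068],T(387,205)),([-.0575,.05,.068],T(197,322)),([-.0575,-.05,.068],T(345,362))]
g=lambda q:np.concatenate([proj(C['top'],W(q,P))-o for P,o in bl])
b=least_squares(g,[.6,-.02,-.3]);q=b.x;print('blank',q,np.degrees(q[2]));print(b.fun.reshape(-1,2))
c,s=np.cos(p[2]),np.sin(p[2]);d=q[:2]-p[:2];print('blank in clamp',c*d[0]+s*d[1],-s*d[0]+c*d[1])
jp=atz(C['top'],T(578,250),.137);d=jp-[p[0],p[1],0];print('post in clamp',c*d[0]+s*d[1],-s*d[0]+c*d[1],jp)
np.save('pose.npy',p);np.save('blank.npy',q)
E
```

```text
clamp [ 0.633  -0.0425 -0.3025] -17.33344443193769
[[ 0.5845 -0.2272]
 [ 0.3359  0.5075]
 [-0.4497  0.7763]
 [-0.8089 -1.3878]
 [ 0.0948  0.2166]
 [-0.5395  0.1628]
 [ 0.0413  0.0054]]
blank [ 0.61   -0.0258 -0.2613] -14.973387650564277
[[ 0.3981 -0.4948]
 [ 0.2616 -1.086 ]
 [-0.3549  0.7635]
 [-0.294   0.7727]]
blank in clamp -0.0269343013020203 0.009086271157018174
post in clamp 0.019591399393614914 -0.15981867107730693 [ 0.6041 -0.2009  0.137 ]
```

Call:
send_rows([
  {"tx":-0.78,"ty":-0.4,"tz":-0.03,"az":1,"gripper":0.2},
  {"tx":-0.78,"ty":-0.4,"tz":-0.03,"az":1,"gripper":0.2},
  {"tx":-0.78,"ty":-0.4,"tz":-0.03,"az":1,"gripper":0.2},
  {"tx":-0.78,"ty":-0.4,"tz":-0.03,"az":1,"gripper":0.2},
  {"tx":-0.78,"ty":-0.4,"tz":-0.03,"az":1,"gripper":0.2},
  {"tx":-0.78,"ty":-0.4,"tz":-0.03,"az":1,"gripper":0.2},
  {"tx":-0.78,"ty":-0.4,"tz":-0.03,"az":1,"gripper":0.2},
  {"tx":-0.78,"ty":-0.4,"tz":-0.03,"az":1,"gripper":0.2},
  {"tx":-0.78,"ty":-0.4,"tz":-0.03,"az":1,"gripper":0.2},
  {"tx":-0.78,"ty":-0.4,"tz":-0.03,"az":1,"gripper":0.2},
])

```text
schema error: expected keys gripper, tx, ty, tz, ax, ay, az
```

```bash
cat > g.py <<'E'
# usage: g.py x y z(clamp, mm, z above bench) alpha(deg below horizontal) -> units for a move
import sys
from h import *
from scipy.spatial.transform import Rotation as Ro
np.set_printoptions(precision=3,suppress=True)
p=np.load('pose.npy')
def axes(a,yaw=p[2]):
    u=np.array([np.cos(yaw),np.sin(yaw),0]);v=np.array([-u[1],u[0],0]);k=np.array([0,0,1.])
    return u,v,np.column_stack([v,u*np.sin(a)+k*np.cos(a),u*np.cos(a)-k*np.sin(a)])
def show():
    s=bot.read_state();u,v,_=axes(0);d=s['ee_pos']-[p[0],p[1],0];R=s['ee_rot']
    print('t',s['t'],'clamp xyz mm',1e3*np.array([d@u,d@v,d[2]]),'alpha',np.degrees(np.arcsin(-R[2,2])),'F',s['force']@np.column_stack([u,v,[0,0,1]]),'w',s['width'],'ff',s['finger_force'],'q',s['joint_positions'])
    return s
if __name__=='__main__':
    s=show()
    a=[float(v) for v in sys.argv[1:]]
    for x,y,z,al in zip(*[iter(a)]*4):
        u,v,R=axes(np.radians(al))
        P=np.array([p[0],p[1],0])+u*x/1e3+v*y/1e3+[0,0,z/1e3]
        print((x,y,z,al),'t',s['ee_rot'].T@(P-s['ee_pos'])/.4,'a',np.degrees(Ro.from_matrix(s['ee_rot'].T@R).as_rotvec())/45)
E
python3 g.py -170 9 150 60 -170 9 120 20
```

```text
t 1.1 clamp xyz mm [-603.027  401.806  211.109] alpha 89.99840666050136 F [-0.45  -0.867  0.044] w 0.08547505645452697 ff 0.0 q [ 63.531  18.688 -11.034  60.277   0.001  82.309]
(-170.0, 9.0, 150.0, 60.0) t [-1.107 -0.954  0.153] a [-0.527 -0.514  1.919]
(-170.0, 9.0, 120.0, 20.0) t [-1.107 -0.954  0.228] a [-1.219 -1.189  1.697]
```

All keys are needed in each row.

Call:
send_rows([
  {"gripper":0.2,"tx":-0.78,"ty":-0.4,"tz":-0.03,"ax":0,"ay":0,"az":1},
  {"gripper":0.2,"tx":-0.78,"ty":-0.4,"tz":-0.03,"ax":0,"ay":0,"az":1},
  {"gripper":0.2,"tx":-0.78,"ty":-0.4,"tz":-0.03,"ax":0,"ay":0,"az":1},
  {"gripper":0.2,"tx":-0.78,"ty":-0.4,"tz":-0.03,"ax":0,"ay":0,"az":1},
  {"gripper":0.2,"tx":-0.78,"ty":-0.4,"tz":-0.03,"ax":0,"ay":0,"az":1},
  {"gripper":0.2,"tx":-0.78,"ty":-0.4,"tz":-0.03,"ax":0,"ay":0,"az":1},
  {"gripper":0.2,"tx":-0.78,"ty":-0.4,"tz":-0.03,"ax":0,"ay":0,"az":1},
  {"gripper":0.2,"tx":-0.78,"ty":-0.4,"tz":-0.03,"ax":0,"ay":0,"az":1},
  {"gripper":0.2,"tx":-0.78,"ty":-0.4,"tz":-0.03,"ax":0,"ay":0,"az":1},
  {"gripper":0.2,"tx":-0.78,"ty":-0.4,"tz":-0.03,"ax":0,"ay":0,"az":1},
])

```text
t: 2.1
ee_pos: [0.4201, 0.2693, 0.223]
ee_rot: [[-0.443, 0.897, -0.001], [0.897, 0.443, 0.0], [0.0, -0.001, -1.0]]
force: [-0.4, -0.7, 0.6]
width: 0.0514
finger_force: 0.0
```

```bash
python3 g.py -190 9 170 60 -170 9 120 20
```

```text
t 2.1 clamp xyz mm [-296.083  234.232  222.958] alpha 89.95458721888258 F [-0.179 -0.791  0.614] w 0.051394140436555706 ff 0.0 q [ 24.164  12.853 -17.226  59.957   0.027  87.896]
(-190.0, 9.0, 170.0, 60.0) t [-0.591 -0.196  0.132] a [-0.635 -0.254  0.946]
(-170.0, 9.0, 120.0, 20.0) t [-0.625 -0.16   0.257] a [-1.477 -0.591  0.843]
```

Call:
send_rows([
  {"gripper":0.2,"tx":-0.59,"ty":-0.2,"tz":0.13,"ax":-0.635,"ay":-0.254,"az":0.946},
  {"gripper":0.2,"tx":-0.59,"ty":-0.2,"tz":0.13,"ax":-0.635,"ay":-0.254,"az":0.946},
  {"gripper":0.2,"tx":-0.59,"ty":-0.2,"tz":0.13,"ax":-0.635,"ay":-0.254,"az":0.946},
  {"gripper":0.2,"tx":-0.59,"ty":-0.2,"tz":0.13,"ax":-0.635,"ay":-0.254,"az":0.946},
  {"gripper":0.2,"tx":-0.59,"ty":-0.2,"tz":0.13,"ax":-0.635,"ay":-0.254,"az":0.946},
  {"gripper":0.2,"tx":-0.59,"ty":-0.2,"tz":0.13,"ax":-0.635,"ay":-0.254,"az":0.946},
  {"gripper":0.2,"tx":-0.59,"ty":-0.2,"tz":0.13,"ax":-0.635,"ay":-0.254,"az":0.946},
  {"gripper":0.2,"tx":-0.59,"ty":-0.2,"tz":0.13,"ax":-0.635,"ay":-0.254,"az":0.946},
  {"gripper":0.2,"tx":-0.59,"ty":-0.2,"tz":0.13,"ax":-0.635,"ay":-0.254,"az":0.946},
  {"gripper":0.2,"tx":-0.59,"ty":-0.2,"tz":0.13,"ax":-0.635,"ay":-0.254,"az":0.946},
])

```text
t: 3.1
ee_pos: [0.4548, 0.0231, 0.1721]
ee_rot: [[0.295, 0.827, 0.479], [0.956, -0.255, -0.148], [0.0, 0.501, -0.865]]
force: [-0.2, 0.7, -0.6]
width: 0.0509
finger_force: 0.0
```

```bash
python3 g.py -150 9 105 20 -110 9 70 20
```

```text
t 3.1 clamp xyz mm [-189.6      9.566  172.097] alpha 59.90703999793728 F [-0.399  0.651 -0.639] w 0.050873897706201265 ff 0.0 q [ -0.5    -7.907 -57.243  11.623  -8.255 104.51 ]
(-150.0, 9.0, 105.0, 20.0) t [-0.002  0.002  0.195] a [-0.887 -0.003  0.003]
(-110.0, 9.0, 70.0, 20.0) t [-0.002  0.044  0.321] a [-0.887 -0.003  0.003]
```

Call:
send_rows([
  {"gripper":0.2,"tx":0,"ty":0,"tz":0.195,"ax":-0.887,"ay":0,"az":0},
  {"gripper":0.2,"tx":0,"ty":0,"tz":0.195,"ax":-0.887,"ay":0,"az":0},
  {"gripper":0.2,"tx":0,"ty":0,"tz":0.195,"ax":-0.887,"ay":0,"az":0},
  {"gripper":0.2,"tx":0,"ty":0,"tz":0.195,"ax":-0.887,"ay":0,"az":0},
  {"gripper":0.2,"tx":0,"ty":0,"tz":0.195,"ax":-0.887,"ay":0,"az":0},
  {"gripper":0.2,"tx":0,"ty":0,"tz":0.195,"ax":-0.887,"ay":0,"az":0},
  {"gripper":0.2,"tx":0,"ty":0,"tz":0.195,"ax":-0.887,"ay":0,"az":0},
  {"gripper":0.2,"tx":0,"ty":0,"tz":0.195,"ax":-0.887,"ay":0,"az":0},
  {"gripper":0.2,"tx":0,"ty":0,"tz":0.195,"ax":-0.887,"ay":0,"az":0},
  {"gripper":0.2,"tx":0,"ty":0,"tz":0.195,"ax":-0.887,"ay":0,"az":0},
])

```text
t: 4.1
ee_pos: [0.5839, 0.0598, 0.0686]
ee_rot: [[0.321, 0.322, 0.891], [0.947, -0.097, -0.306], [-0.012, 0.942, -0.336]]
force: [22.5, 6.5, 84.1]
width: 0.0515
finger_force: 0.0
```

```bash
python3 g.py -150 9 105 20 -110 9 70 20 -72 9 58 20
python3 - <<'E'
from h import *
snap('scene','s1.png')
E
```

```text
t 4.1 clamp xyz mm [-77.314  83.061  68.589] alpha 19.641618308721153 F [19.547 12.953 84.139] w 0.05146761551898376 ff 0.0 q [  15.602   60.159  -73.934 -110.661  -32.298  102.284]
(-150.0, 9.0, 105.0, 20.0) t [-0.191  0.024 -0.197] a [0.008 0.034 0.004]
(-110.0, 9.0, 70.0, 20.0) t [-0.187 -0.025 -0.073] a [0.008 0.034 0.004]
(-72.0, 9.0, 58.0, 20.0) t [-0.184 -0.021  0.026] a [0.008 0.034 0.004]
```

View pics/s1.png

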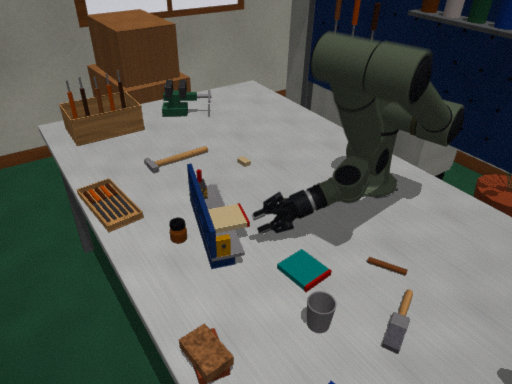

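The picture shows the arm folded to its limits, the gripper low at (280,210) in front of the clamp, and the blank untouched. A near-horizontal tool is not feasible here. I'll lift it with shut fingers inclined about 45–50° under the red edge instead. First I fit a kinematic model to check reach.

```bash
cat > kin.py <<'E'
from h import *
from scipy.spatial.transform import Rotation as Ro
from scipy.optimize import least_squares
def fk(k,q):
    q=np.radians(q);r0,h,L1,a1,L2,a2,L4,L3=k
    e=lambda a:np.array([np.cos(a),0,-np.sin(a)])   # a below horizontal
    P=np.array([r0,0,h])+L1*e(q[1]-np.pi/2+a1)+L2*e(q[1]-q[2]+a2)
    pit=q[1]-q[2]+q[3]
    B=Ro.from_euler('z',q[0])*Ro.from_euler('y',pit)*Ro.from_euler('z',q[4])
    P=P+L4*e(pit)
    return Ro.from_euler('z',q[0]).apply(P)+B.apply([L3,0,0]), B.apply([1,0,0])
D=[([63.528,18.6877,-11.0343,60.2758,-.0011,82.3],[.1771,.5207,.2111],[0,0,-1]),
([24.164,12.853,-17.226,59.957,.027,87.9],[.4201,.2693,.223],[-.001,0,-1]),
([-.5,-7.907,-57.243,11.623,-8.255,104.5],[.4548,.0231,.1721],[.479,-.148,-.865]),
([15.602,60.159,-73.934,-110.661,-32.298,102.3],[.5839,.0598,.0686],[.891,-.306,-.336])]
def res(k):return np.concatenate([fk(k,q)[0]-P for q,P,z in D]+[1e-3*(k-k0)])
k0=np.array([0,.25,.35,0,.3,0,.08,.17])
K=least_squares(res,k0).x
def ik(P,z,q0):
    lo=np.array([-152,-55,-73,-110,-84]);hi=np.array([152,102,77,120,78])
    f=lambda q:np.concatenate([(fk(K,np.r_[q,0])[0]-P)*10,fk(K,np.r_[q,0])[1]-z])
    return least_squares(f,np.clip(q0[:5],lo+1,hi-1),bounds=(lo,hi))
E
python3 - <<'E'
from kin import *
from g import axes,p,show
np.set_printoptions(precision=3,suppress=True)
show()
print(K); print([np.round(fk(K,q)[0]-P,4).tolist()+np.round(fk(K,q)[1]-z,2).tolist() for q,P,z in D])
q0=np.array(D[2][0])
for x,z,al in [(-150,105,20),(-150,90,45),(-95,33,45),(-95,33,55),(-88,33,30),(-60,80,45),(-10,120,45),(0,80,45),(0,80,60)]:
    u,v,R=axes(np.radians(al));P=np.array([p[0],p[1],0])+u*x/1e3+v*.009+[0,0,z/1e3]
    r=ik(P,R[:,2],q0);print(x,z,al,r.x,'err',round(np.sqrt(2*r.cost),4))
E
```

```text
t 4.15 clamp xyz mm [-81.173  79.903  57.374] alpha 20.75566272419129 F [-3.691 -2.49  -5.387] w 0.0512631597986834 ff 0.0 q [  15.53    60.909  -73.955 -110.087  -32.262  102.258]
[-0.016  0.329  0.513  0.014  0.419 -0.148  0.289  0.161]
[[0.0658, -0.0329, -0.0002, 0.0, 0.0, 0.0], [0.0303, -0.0672, 0.0003, 0.0, 0.0, 0.0], [-0.0004, -0.0502, -0.0001, 0.0, 0.0, -0.0], [-0.0036, 0.0129, 0.0, -0.0, -0.0, -0.0]]
-150 105 20 [ 11.728  14.011 -73.    -40.737 -32.767] err 0.3766
-150 90 45 [  6.675  12.34  -73.    -37.088 -16.778] err 0.0114
-95 33 45 [  3.716  28.395 -69.253 -50.671 -14.712] err 0.0
-95 33 55 [  2.748  20.848 -60.175 -24.354 -11.358] err 0.0
-88 33 30 [  5.313  40.103 -73.    -73.668 -21.23 ] err 0.1328
-60 80 45 [  2.183  19.865 -63.797 -36.968 -13.664] err 0.0
-10 120 45 [  0.333  16.281 -56.171 -26.068 -12.392] err 0.0
0 80 45 [  0.003  22.953 -56.41  -33.032 -12.164] err 0.0
0 80 60 [ -1.015  20.287 -41.422  -0.7    -8.076] err 0.0
```

```bash
python3 g.py -150 9 110 55 
```

```text
t 4.15 clamp xyz mm [-81.173  79.903  57.374] alpha 20.75566272419129 F [-3.691 -2.49  -5.387] w 0.0512631597986834 ff 0.0 q [  15.53    60.909  -73.955 -110.087  -32.262  102.258]
(-150.0, 9.0, 110.0, 55.0) t [-0.185  0.059 -0.202] a [0.76  0.045 0.007]
```

Call:
send_rows([
  {"gripper":-1,"tx":0,"ty":0.06,"tz":-0.1,"ax":0.2,"ay":0,"az":0},
  {"gripper":-1,"tx":-0.1,"ty":0.06,"tz":-0.2,"ax":0.4,"ay":0.04,"az":0},
  {"gripper":-1,"tx":-0.185,"ty":0.06,"tz":-0.2,"ax":0.6,"ay":0.04,"az":0},
  {"gripper":-1,"tx":-0.185,"ty":0.06,"tz":-0.2,"ax":0.76,"ay":0.04,"az":0},
  {"gripper":-1,"tx":-0.185,"ty":0.06,"tz":-0.2,"ax":0.76,"ay":0.04,"az":0},
  {"gripper":-1,"tx":-0.185,"ty":0.06,"tz":-0.2,"ax":0.76,"ay":0.04,"az":0},
  {"gripper":-1,"tx":-0.185,"ty":0.06,"tz":-0.2,"ax":0.76,"ay":0.04,"az":0},
  {"gripper":-1,"tx":-0.185,"ty":0.06,"tz":-0.2,"ax":0.76,"ay":0.04,"az":0},
  {"gripper":-1,"tx":-0.185,"ty":0.06,"tz":-0.2,"ax":0.76,"ay":0.04,"az":0},
  {"gripper":-1,"tx":-0.185,"ty":0.06,"tz":-0.2,"ax":0.76,"ay":0.04,"az":0},
])

```text
t: 5.15
ee_pos: [0.498, 0.0105, 0.1247]
ee_rot: [[0.3, 0.764, 0.572], [0.954, -0.247, -0.171], [0.01, 0.597, -0.802]]
force: [0.9, -0.1, -0.9]
width: 0.0001
finger_force: 0.0
```

```bash
python3 g.py -130 9 60 50 -98 9 30 50
```

```text
t 5.15 clamp xyz mm [-144.612   10.371  124.703] alpha 53.35981099062268 F [ 0.915  0.17  -0.93 ] w 9.000306528115807e-05 ff 0.0 q [ -1.4     1.99  -64.22  -11.868  -9.049 103.341]
(-130.0, 9.0, 60.0, 50.0) t [-0.005 -0.067  0.152] a [-0.075 -0.008 -0.01 ]
(-98.0, 9.0, 30.0, 50.0) t [-0.006 -0.048  0.259] a [-0.075 -0.008 -0.01 ]
```

```bash
python3 g.py -135 9 30 50 -97 9 30 50|tail -2
```

```text
(-135.0, 9.0, 30.0, 50.0) t [-0.006 -0.122  0.204] a [-0.075 -0.008 -0.01 ]
(-97.0, 9.0, 30.0, 50.0) t [-0.006 -0.046  0.261] a [-0.075 -0.008 -0.01 ]
```

Call:
send_rows([
  {"gripper":-1,"tx":0,"ty":-0.12,"tz":0.1,"ax":-0.075,"ay":-0.008,"az":-0.01},
  {"gripper":-1,"tx":0,"ty":-0.12,"tz":0.204,"ax":-0.075,"ay":-0.008,"az":-0.01},
  {"gripper":-1,"tx":-0.006,"ty":-0.122,"tz":0.204,"ax":-0.075,"ay":-0.008,"az":-0.01},
  {"gripper":-1,"tx":-0.006,"ty":-0.122,"tz":0.204,"ax":-0.075,"ay":-0.008,"az":-0.01},
  {"gripper":-1,"tx":-0.006,"ty":-0.122,"tz":0.204,"ax":-0.075,"ay":-0.008,"az":-0.01},
  {"gripper":-1,"tx":-0.006,"ty":-0.09,"tz":0.228,"ax":-0.075,"ay":-0.008,"az":-0.01},
  {"gripper":-1,"tx":-0.006,"ty":-0.06,"tz":0.25,"ax":-0.075,"ay":-0.008,"az":-0.01},
  {"gripper":-1,"tx":-0.006,"ty":-0.046,"tz":0.261,"ax":-0.075,"ay":-0.008,"az":-0.01},
  {"gripper":-1,"tx":-0.006,"ty":-0.046,"tz":0.261,"ax":-0.075,"ay":-0.008,"az":-0.01},
  {"gripper":-1,"tx":-0.006,"ty":-0.046,"tz":0.261,"ax":-0.075,"ay":-0.008,"az":-0.01},
])

```text
t: 6.15
ee_pos: [0.5399, -0.005, 0.0287]
ee_rot: [[0.298, 0.734, 0.61], [0.955, -0.229, -0.191], [-0.001, 0.639, -0.769]]
force: [-0.1, -0.0, 0.4]
width: 0.0002
finger_force: 0.0
```

```bash
cat > lift.py <<'E'
from g import *
A=np.radians(50);ty=np.array([np.sin(A),np.cos(A)]);tz=np.array([np.cos(A),-np.sin(A)])
s=show();u,v,R=axes(A);d0=s['ee_pos']-[p[0],p[1],0];c0=np.array([d0@u,d0[2]])*1e3
for th in range(0,91,6):
    t=np.radians(th);C=np.array([35-18*np.sin(t)-115*np.cos(t),50+115*np.sin(t)])
    if th<=50: T=C-14.5*ty+12*tz
    else: T=C+(12+(th-50)*.4)*np.array([np.cos(t),-np.sin(t)])-14.5*ty
    e=(T-c0)/400;print(th,T,'ty %.3f tz %.3f'%(e@ty,e@tz))
E
python3 lift.py
python3 - <<'E'
from h import *
c=snap('scene');i=c['img'][140:280,150:330];cv2.imwrite('pics/s2.png',cv2.resize(i,None,fx=4,fy=4,interpolation=cv2.INTER_CUBIC)[:,:,::-1])
E
```

```text
t 6.15 clamp xyz mm [-99.986   8.019  28.729] alpha 50.270545656564174 F [-0.105 -0.06   0.438] w 0.00015980956843604288 ff 0.0 q [ -2.822  24.516 -68.053 -41.382  -9.25  101.249]
0 [-83.394  31.487] ty 0.036 tz 0.021
6 [-84.646  43.508] ty 0.053 tz -0.004
12 [-84.624  55.397] ty 0.072 tz -0.026
18 [-83.328  67.024] ty 0.093 tz -0.047
24 [-80.773  78.262] ty 0.116 tz -0.064
30 [-76.987  88.987] ty 0.141 tz -0.078
36 [-72.011  99.082] ty 0.167 tz -0.090
42 [-65.9   108.437] ty 0.193 tz -0.098
48 [-58.721 116.949] ty 0.221 tz -0.103
54 [-50.271 122.714] ty 0.246 tz -0.100
60 [-41.196 126.416] ty 0.270 tz -0.093
66 [-31.842 128.928] ty 0.292 tz -0.082
72 [-22.336 130.269] ty 0.312 tz -0.070
78 [-12.801 130.474] ty 0.330 tz -0.055
84 [ -3.354 129.59 ] ty 0.347 tz -0.038
90 [  5.892 127.68 ] ty 0.362 tz -0.019
```

View pics/s2.png

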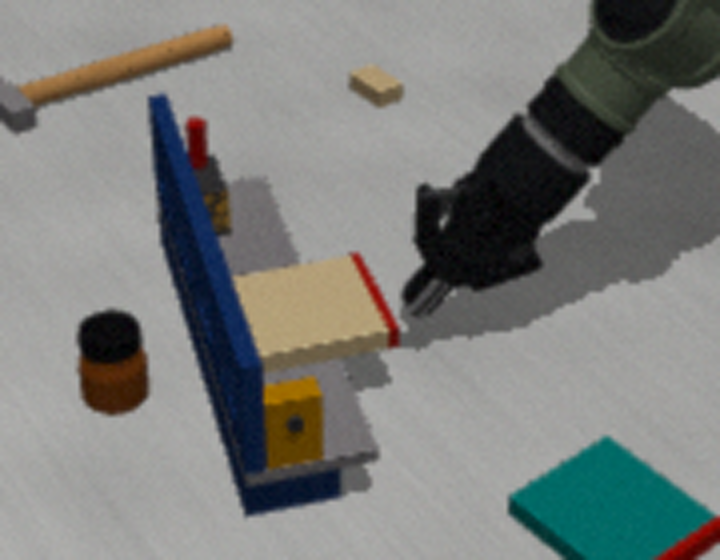

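The crop shows the finger tips at (410,310), just in front of and below the red edge (355,255 to 398,345). Now I lift along the arc.

Call:
send_rows([
  {"gripper":-1,"tx":0,"ty":0.018,"tz":0.015,"ax":0,"ay":0,"az":0},
  {"gripper":-1,"tx":0,"ty":0.036,"tz":0.021,"ax":0,"ay":0,"az":0},
  {"gripper":-1,"tx":0,"ty":0.053,"tz":-0.004,"ax":0,"ay":0,"az":0},
  {"gripper":-1,"tx":0,"ty":0.072,"tz":-0.026,"ax":0,"ay":0,"az":0},
  {"gripper":-1,"tx":0,"ty":0.093,"tz":-0.047,"ax":0,"ay":0,"az":0},
  {"gripper":-1,"tx":0,"ty":0.116,"tz":-0.064,"ax":0,"ay":0,"az":0},
  {"gripper":-1,"tx":0,"ty":0.141,"tz":-0.078,"ax":0,"ay":0,"az":0},
  {"gripper":-1,"tx":0,"ty":0.167,"tz":-0.09,"ax":0,"ay":0,"az":0},
  {"gripper":-1,"tx":0,"ty":0.18,"tz":-0.094,"ax":0,"ay":0,"az":0},
  {"gripper":-1,"tx":0,"ty":0.193,"tz":-0.098,"ax":0,"ay":0,"az":0},
])

```text
t: 7.2
ee_pos: [0.5732, -0.0156, 0.1072]
ee_rot: [[0.299, 0.735, 0.609], [0.954, -0.229, -0.191], [-0.001, 0.638, -0.77]]
force: [0.2, -0.2, 0.3]
width: -0.0004
finger_force: 0.0
```

```bash
python3 lift.py | sed -n '1p;8,20p'
python3 - <<'E'
from h import *
c=snap('scene');i=c['img'][140:280,150:330];cv2.imwrite('pics/s3.png',cv2.resize(i,None,fx=4,fy=4,interpolation=cv2.INTER_CUBIC)[:,:,::-1])
E
```

```text
t 7.2 clamp xyz mm [-65.031   7.815 107.24 ] alpha 50.35558282374292 F [ 0.288 -0.099  0.282] w -0.0003808809513643049 ff 0.0 q [ -4.185  12.126 -59.845 -20.857  -8.412 100.191]
36 [-72.011  99.082] ty -0.026 tz 0.004
42 [-65.9   108.437] ty 0.000 tz -0.004
48 [-58.721 116.949] ty 0.028 tz -0.008
54 [-50.271 122.714] ty 0.053 tz -0.006
60 [-41.196 126.416] ty 0.076 tz 0.002
66 [-31.842 128.928] ty 0.098 tz 0.012
72 [-22.336 130.269] ty 0.119 tz 0.025
78 [-12.801 130.474] ty 0.137 tz 0.039
84 [ -3.354 129.59 ] ty 0.154 tz 0.056
90 [  5.892 127.68 ] ty 0.169 tz 0.075
```

View pics/s3.png

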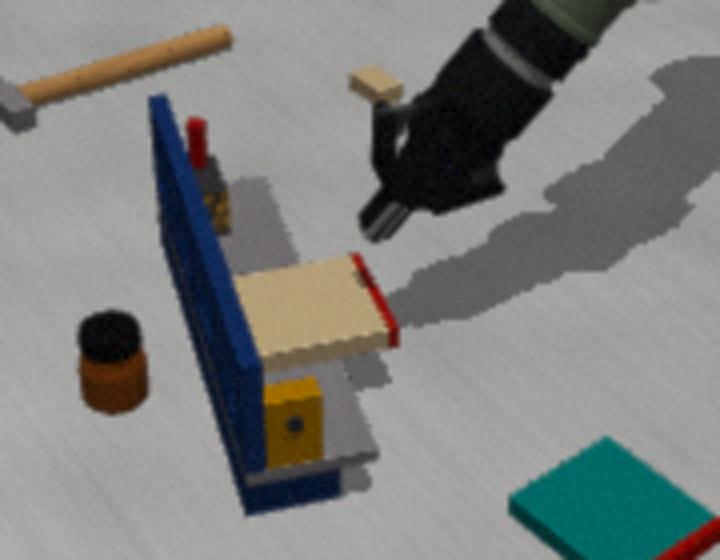

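The crop shows the fingers above the blank (375,235) and the blank not moved. They slipped past the edge because the shut fingers are thinner than I assumed. I repeat it deeper under the edge with a smaller half-thickness.

```bash
sed -i 's/14\.5\*ty/6*ty/g; s/12\*tz/22*tz/; s/(12+(th-50)\*.4)/(22+(th-50)*.3)/' lift.py; python3 lift.py; python3 g.py -115 9 95 50 -115 9 26 50 -95 9 26 50 -84 9 26 50|tail -4
```

```text
t 7.25 clamp xyz mm [-64.258   7.878 107.95 ] alpha 50.28520982665898 F [ 0.094 -0.09   0.84 ] w 0.0003244379512737653 ff 0.0 q [ -4.194  12.098 -59.779 -20.835  -8.416 100.192]
0 [-70.455  29.29 ] ty -0.138 tz 0.141
6 [-71.706  41.311] ty -0.121 tz 0.116
12 [-71.684  53.2  ] ty -0.102 tz 0.093
18 [-70.389  64.827] ty -0.081 tz 0.073
24 [-67.834  76.065] ty -0.058 tz 0.055
30 [-64.048  86.79 ] ty -0.034 tz 0.041
36 [-59.072  96.886] ty -0.008 tz 0.030
42 [-52.961 106.24 ] ty 0.019 tz 0.021
48 [-45.782 114.752] ty 0.046 tz 0.017
54 [-38.117 120.411] ty 0.070 tz 0.018
60 [-30.185 124.086] ty 0.091 tz 0.024
66 [-21.914 126.718] ty 0.111 tz 0.032
72 [-13.414 128.315] ty 0.130 tz 0.043
78 [ -4.792 128.895] ty 0.148 tz 0.055
84 [  3.847 128.49 ] ty 0.163 tz 0.070
90 [ 12.404 127.143] ty 0.178 tz 0.086
(-115.0, 9.0, 95.0, 50.0) t [ 0.003 -0.118 -0.056] a [-0.006  0.001 -0.   ]
(-115.0, 9.0, 26.0, 50.0) t [ 0.003 -0.228  0.077] a [-0.006  0.001 -0.   ]
(-95.0, 9.0, 26.0, 50.0) t [ 0.003 -0.19   0.108] a [-0.006  0.001 -0.   ]
(-84.0, 9.0, 26.0, 50.0) t [ 0.003 -0.169  0.126] a [-0.006  0.001 -0.   ]
```

Call:
send_rows([
  {"gripper":-1,"tx":0,"ty":-0.118,"tz":-0.056,"ax":0,"ay":0,"az":0},
  {"gripper":-1,"tx":0,"ty":-0.118,"tz":-0.056,"ax":0,"ay":0,"az":0},
  {"gripper":-1,"tx":0,"ty":-0.228,"tz":0.077,"ax":0,"ay":0,"az":0},
  {"gripper":-1,"tx":0,"ty":-0.228,"tz":0.077,"ax":0,"ay":0,"az":0},
  {"gripper":-1,"tx":0,"ty":-0.228,"tz":0.077,"ax":0,"ay":0,"az":0},
  {"gripper":-1,"tx":0,"ty":-0.19,"tz":0.108,"ax":0,"ay":0,"az":0},
  {"gripper":-1,"tx":0,"ty":-0.169,"tz":0.126,"ax":0,"ay":0,"az":0},
  {"gripper":-1,"tx":0,"ty":-0.153,"tz":0.136,"ax":0,"ay":0,"az":0},
  {"gripper":-1,"tx":0,"ty":-0.138,"tz":0.141,"ax":0,"ay":0,"az":0},
  {"gripper":-1,"tx":0,"ty":-0.13,"tz":0.13,"ax":0,"ay":0,"az":0},
])

```text
t: 8.25
ee_pos: [0.5658, -0.0134, 0.0336]
ee_rot: [[0.298, 0.736, 0.608], [0.954, -0.229, -0.191], [-0.001, 0.637, -0.771]]
force: [0.0, -0.5, 0.5]
width: 0.0002
finger_force: 0.0
```

```bash
python3 lift.py
```

```text
t 8.25 clamp xyz mm [-72.807   7.692  33.585] alpha 50.4462433582357 F [ 0.171 -0.457  0.515] w 0.00015446918807289587 ff 0.00077579286312357 q [ -3.94   24.258 -64.313 -37.338  -8.55  100.386]
0 [-70.455  29.29 ] ty -0.002 tz 0.012
6 [-71.706  41.311] ty 0.015 tz -0.013
12 [-71.684  53.2  ] ty 0.034 tz -0.036
18 [-70.389  64.827] ty 0.055 tz -0.056
24 [-67.834  76.065] ty 0.078 tz -0.073
30 [-64.048  86.79 ] ty 0.102 tz -0.088
36 [-59.072  96.886] ty 0.128 tz -0.099
42 [-52.961 106.24 ] ty 0.155 tz -0.107
48 [-45.782 114.752] ty 0.182 tz -0.112
54 [-38.117 120.411] ty 0.206 tz -0.111
60 [-30.185 124.086] ty 0.227 tz -0.105
66 [-21.914 126.718] ty 0.247 tz -0.097
72 [-13.414 128.315] ty 0.266 tz -0.086
78 [ -4.792 128.895] ty 0.283 tz -0.073
84 [  3.847 128.49 ] ty 0.299 tz -0.059
90 [ 12.404 127.143] ty 0.314 tz -0.042
```

Call:
send_rows([
  {"gripper":-1,"tx":0,"ty":0.015,"tz":-0.01,"ax":0,"ay":0,"az":0},
  {"gripper":-1,"tx":0,"ty":0.025,"tz":-0.022,"ax":0,"ay":0,"az":0},
  {"gripper":-1,"tx":0,"ty":0.035,"tz":-0.034,"ax":0,"ay":0,"az":0},
  {"gripper":-1,"tx":0,"ty":0.045,"tz":-0.045,"ax":0,"ay":0,"az":0},
  {"gripper":-1,"tx":0,"ty":0.055,"tz":-0.056,"ax":0,"ay":0,"az":0},
  {"gripper":-1,"tx":0,"ty":0.066,"tz":-0.064,"ax":0,"ay":0,"az":0},
  {"gripper":-1,"tx":0,"ty":0.078,"tz":-0.073,"ax":0,"ay":0,"az":0},
  {"gripper":-1,"tx":0,"ty":0.09,"tz":-0.08,"ax":0,"ay":0,"az":0},
  {"gripper":-1,"tx":0,"ty":0.102,"tz":-0.087,"ax":0,"ay":0,"az":0},
  {"gripper":-1,"tx":0,"ty":0.102,"tz":-0.087,"ax":0,"ay":0,"az":0},
])

```text
t: 9.25
ee_pos: [0.574, -0.0159, 0.0864]
ee_rot: [[0.298, 0.737, 0.607], [0.955, -0.229, -0.191], [-0.001, 0.636, -0.771]]
force: [-8.0, 1.7, 1.5]
width: -0.0001
finger_force: 3.8
```

```bash
python3 lift.py | sed -n '1p;6,20p'
python3 - <<'E'
from h import *
c=snap('scene');i=c['img'][140:280,150:330];cv2.imwrite('pics/s4.png',cv2.resize(i,None,fx=4,fy=4,interpolation=cv2.INTER_CUBIC)[:,:,::-1])
E
```

```text
t 9.25 clamp xyz mm [-64.21    7.811  86.379] alpha 50.47331534021235 F [-8.149 -0.754  1.508] w -0.00012993876221801734 ff 3.791936748311855 q [ -4.241  15.429 -60.854 -25.061  -8.346 100.133]
24 [-67.834  76.065] ty -0.024 tz 0.014
30 [-64.048  86.79 ] ty 0.001 tz -0.001
36 [-59.072  96.886] ty 0.027 tz -0.012
42 [-52.961 106.24 ] ty 0.053 tz -0.020
48 [-45.782 114.752] ty 0.081 tz -0.025
54 [-38.117 120.411] ty 0.105 tz -0.023
60 [-30.185 124.086] ty 0.126 tz -0.018
66 [-21.914 126.718] ty 0.146 tz -0.009
72 [-13.414 128.315] ty 0.165 tz 0.001
78 [ -4.792 128.895] ty 0.182 tz 0.014
84 [  3.847 128.49 ] ty 0.198 tz 0.029
90 [ 12.404 127.143] ty 0.212 tz 0.045
```

View pics/s4.png

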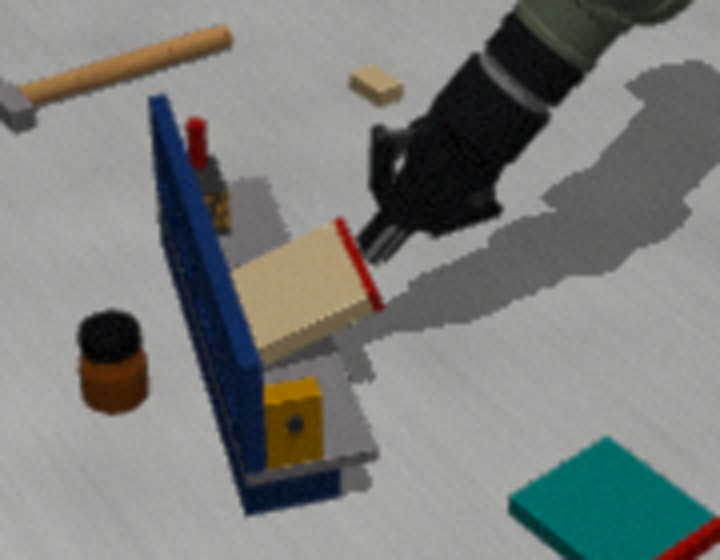

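The blank is tipped about 28°, with its red edge resting on the fingers at (365,250). I continue the arc.

Call:
send_rows([
  {"gripper":-1,"tx":0,"ty":0.01,"tz":-0.008,"ax":0,"ay":0,"az":0},
  {"gripper":-1,"tx":0,"ty":0.022,"tz":-0.014,"ax":0,"ay":0,"az":0},
  {"gripper":-1,"tx":0,"ty":0.035,"tz":-0.018,"ax":0,"ay":0,"az":0},
  {"gripper":-1,"tx":0,"ty":0.048,"tz":-0.022,"ax":0,"ay":0,"az":0},
  {"gripper":-1,"tx":0,"ty":0.062,"tz":-0.025,"ax":0,"ay":0,"az":0},
  {"gripper":-1,"tx":0,"ty":0.075,"tz":-0.026,"ax":0,"ay":0,"az":0},
  {"gripper":-1,"tx":0,"ty":0.088,"tz":-0.026,"ax":0,"ay":0,"az":0},
  {"gripper":-1,"tx":0,"ty":0.1,"tz":-0.024,"ax":0,"ay":0,"az":0},
  {"gripper":-1,"tx":0,"ty":0.112,"tz":-0.021,"ax":0,"ay":0,"az":0},
  {"gripper":-1,"tx":0,"ty":0.122,"tz":-0.019,"ax":0,"ay":0,"az":0},
])

```text
t: 10.3
ee_pos: [0.6067, -0.0261, 0.1235]
ee_rot: [[0.298, 0.735, 0.608], [0.954, -0.229, -0.191], [-0.001, 0.638, -0.77]]
force: [-0.6, 0.4, -0.2]
width: 0.0001
finger_force: 0.0
```

```bash
python3 lift.py | sed -n '1p;10,20p'
python3 - <<'E'
from h import *
c=snap('scene');i=c['img'][140:280,150:330];cv2.imwrite('pics/s5.png',cv2.resize(i,None,fx=4,fy=4,interpolation=cv2.INTER_CUBIC)[:,:,::-1])
E
```

```text
t 10.3 clamp xyz mm [-29.981   7.845 123.509] alpha 50.374096917804955 F [-0.682  0.239 -0.183] w 7.494378471644932e-05 ff 0.0 q [ -5.31   12.542 -54.659 -16.193  -7.703  99.304]
48 [-45.782 114.752] ty -0.044 tz -0.009
54 [-38.117 120.411] ty -0.021 tz -0.007
60 [-30.185 124.086] ty 0.001 tz -0.001
66 [-21.914 126.718] ty 0.021 tz 0.007
72 [-13.414 128.315] ty 0.039 tz 0.017
78 [ -4.792 128.895] ty 0.057 tz 0.030
84 [  3.847 128.49 ] ty 0.073 tz 0.045
90 [ 12.404 127.143] ty 0.087 tz 0.061
```

View pics/s5.png

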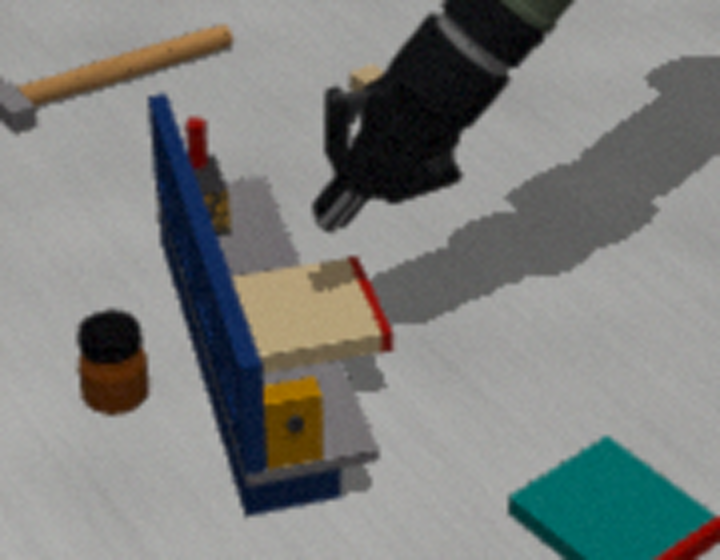

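The crop shows the blank flat again: it slipped off the finger tip, and the blank moved about 5 mm to the fence. New plan: bring the open fingers over and under the red edge, lift with the lower finger, close the grip at about 40°, then rotate it upright in the grip.

```bash
cat > lift2.py <<'E'
from g import *
A=np.radians(50);ty=np.array([np.sin(A),np.cos(A)]);tz=np.array([np.cos(A),-np.sin(A)])
s=show();u,v,R=axes(A);d0=s['ee_pos']-[p[0],p[1],0];c0=np.array([d0@u,d0[2]])*1e3
def C(th,g=0):
    t=np.radians(th);return np.array([35-g-18*np.sin(t)-115*np.cos(t),50+115*np.sin(t)])
def pr(n,T):
    e=(np.array(T)-c0)/400;print(n,np.round(T,1),'ty %.3f tz %.3f'%(e@ty,e@tz))
for T in[(-110,140),(-110,46),(-80,46),(-42,46)]:pr('',T)
for th in range(0,43,6):pr(th,C(th,2)+35*ty+26*tz)
pr('grip50',C(50,3)+9*ty+22*tz)
E
python3 lift2.py
```

```text
t 10.35 clamp xyz mm [-29.181   7.896 124.084] alpha 50.30913081529648 F [0.36  0.107 0.525] w 1.8155015795619995e-05 ff 0.0 q [ -5.321  12.542 -54.593 -16.192  -7.704  99.303]
 [-110  140] ty -0.129 tz -0.160
 [-110   46] ty -0.280 tz 0.020
 [-80  46] ty -0.223 tz 0.068
 [-42  46] ty -0.150 tz 0.129
0 [-38.5  52.6] ty -0.133 tz 0.122
6 [-39.7  64.6] ty -0.116 tz 0.097
12 [-39.7  76.5] ty -0.097 tz 0.074
18 [-38.4  88.1] ty -0.075 tz 0.054
24 [-35.9  99.4] ty -0.053 tz 0.037
30 [-32.1 110.1] ty -0.028 tz 0.022
36 [-27.1 120.2] ty -0.002 tz 0.011
42 [-21.  129.5] ty 0.024 tz 0.003
grip50 [-34.7 127. ] ty -0.006 tz -0.014
```

Call:
send_rows([
  {"gripper":0.64,"tx":0,"ty":-0.13,"tz":-0.16,"ax":0,"ay":0,"az":0},
  {"gripper":0.64,"tx":0,"ty":-0.13,"tz":-0.16,"ax":0,"ay":0,"az":0},
  {"gripper":0.64,"tx":0,"ty":-0.28,"tz":0.02,"ax":0,"ay":0,"az":0},
  {"gripper":0.64,"tx":0,"ty":-0.28,"tz":0.02,"ax":0,"ay":0,"az":0},
  {"gripper":0.64,"tx":0,"ty":-0.28,"tz":0.02,"ax":0,"ay":0,"az":0},
  {"gripper":0.64,"tx":0,"ty":-0.223,"tz":0.068,"ax":0,"ay":0,"az":0},
  {"gripper":0.64,"tx":0,"ty":-0.2,"tz":0.088,"ax":0,"ay":0,"az":0},
  {"gripper":0.64,"tx":0,"ty":-0.175,"tz":0.108,"ax":0,"ay":0,"az":0},
  {"gripper":0.64,"tx":0,"ty":-0.15,"tz":0.129,"ax":0,"ay":0,"az":0},
  {"gripper":0.64,"tx":0,"ty":-0.15,"tz":0.129,"ax":0,"ay":0,"az":0},
])

```text
t: 11.35
ee_pos: [0.5965, -0.0227, 0.0481]
ee_rot: [[0.299, 0.732, 0.612], [0.954, -0.229, -0.192], [0.0, 0.642, -0.767]]
force: [-0.3, 1.2, -0.4]
width: 0.0699
finger_force: 0.0
```

```bash
python3 lift2.py
```

```text
t 11.35 clamp xyz mm [-40.707   7.984  48.098] alpha 50.08414170281834 F [-0.668  1.011 -0.351] w 0.06987328581719386 ff 0.0 q [ -4.946  23.254 -60.06  -32.56   -7.956  99.617]
 [-110  140] ty 0.015 tz -0.287
 [-110   46] ty -0.136 tz -0.107
 [-80  46] ty -0.079 tz -0.059
 [-42  46] ty -0.006 tz 0.002
0 [-38.5  52.6] ty 0.011 tz -0.005
6 [-39.7  64.6] ty 0.028 tz -0.030
12 [-39.7  76.5] ty 0.048 tz -0.053
18 [-38.4  88.1] ty 0.069 tz -0.073
24 [-35.9  99.4] ty 0.092 tz -0.090
30 [-32.1 110.1] ty 0.116 tz -0.105
36 [-27.1 120.2] ty 0.142 tz -0.116
42 [-21.  129.5] ty 0.169 tz -0.124
grip50 [-34.7 127. ] ty 0.138 tz -0.141
```

Call:
send_rows([
  {"gripper":0.64,"tx":0,"ty":0.011,"tz":-0.005,"ax":0,"ay":0,"az":0},
  {"gripper":0.64,"tx":0,"ty":0.02,"tz":-0.018,"ax":0,"ay":0,"az":0},
  {"gripper":0.64,"tx":0,"ty":0.028,"tz":-0.03,"ax":0,"ay":0,"az":0},
  {"gripper":0.64,"tx":0,"ty":0.038,"tz":-0.042,"ax":0,"ay":0,"az":0},
  {"gripper":0.64,"tx":0,"ty":0.048,"tz":-0.053,"ax":0,"ay":0,"az":0},
  {"gripper":0.64,"tx":0,"ty":0.058,"tz":-0.063,"ax":0,"ay":0,"az":0},
  {"gripper":0.64,"tx":0,"ty":0.069,"tz":-0.073,"ax":0,"ay":0,"az":0},
  {"gripper":0.64,"tx":0,"ty":0.08,"tz":-0.082,"ax":0,"ay":0,"az":0},
  {"gripper":0.64,"tx":0,"ty":0.092,"tz":-0.09,"ax":0,"ay":0,"az":0},
  {"gripper":0.64,"tx":0,"ty":0.092,"tz":-0.09,"ax":0,"ay":0,"az":0},
])

```text
t: 12.35
ee_pos: [0.5997, -0.0237, 0.0978]
ee_rot: [[0.299, 0.734, 0.61], [0.954, -0.229, -0.191], [-0.001, 0.639, -0.769]]
force: [-0.9, -0.2, 0.5]
width: 0.0706
finger_force: 0.0
```

```bash
python3 lift2.py|sed -n '1p;10,20p'
python3 - <<'E'
from h import *
c=snap('scene');i=c['img'][140:280,150:330];cv2.imwrite('pics/s6.png',cv2.resize(i,None,fx=4,fy=4,interpolation=cv2.INTER_CUBIC)[:,:,::-1])
E
```

```text
t 12.35 clamp xyz mm [-37.345   7.997  97.841] alpha 50.26165180851441 F [-0.838 -0.432  0.498] w 0.07059344380018646 ff 0.0 q [ -5.067  15.582 -57.175 -21.838  -7.856  99.497]
24 [-35.9  99.4] ty 0.005 tz -0.001
30 [-32.1 110.1] ty 0.030 tz -0.015
36 [-27.1 120.2] ty 0.056 tz -0.026
42 [-21.  129.5] ty 0.082 tz -0.034
grip50 [-34.7 127. ] ty 0.052 tz -0.052
```

View pics/s6.png

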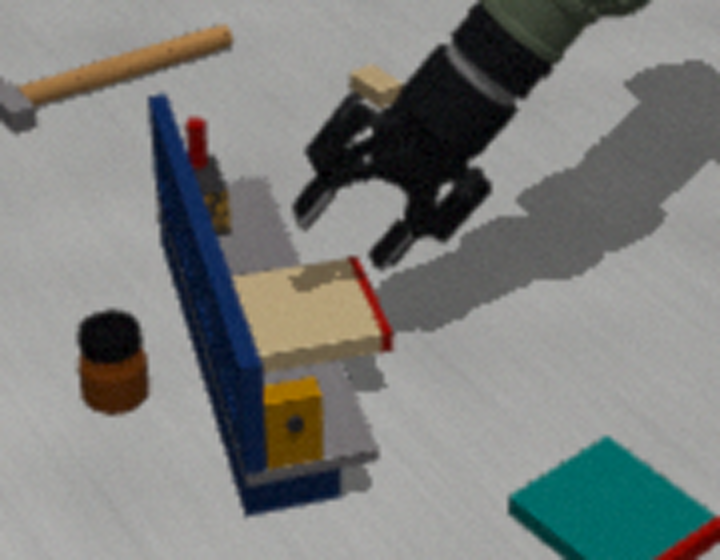

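The crop shows the blank still flat with the open fingers above it (lower tip at 378,262), so the lower finger passed in front of the edge. I check actual tip and edge positions in the camera's own terms.

```bash
python3 - <<'E'
from g import *
c=snap('scene');t=snap('top','t2.png')
T=lambda x,y:np.array([x,y])/4+[150-.4,140-.4]
u,v,R=axes(np.radians(50))
def cl(P):
    d=P-[p[0],p[1],0];return 1e3*np.array([d@u,d@v,d[2]])
for n,px,z in[('red far top',(353,259),.068),('red near top',(388,334),.068),('red near bot',(390,350),.05),('blank near far-end bot',(262,370),.05),('bed front near corner',(378,456),.05),('stop top front near',(321,382),.11),('fence near top front?',(262,360),.145),('fence near top',(243,372),.145),('fence far top',(150,97),.145)]:
    print(n,cl(atz(c,T(*px),z)))
s=bot.read_state();R=s['ee_rot'];P=s['ee_pos']
print('now',cl(P))
for n,o in[('tcp',[0,0,0]),('low tip',[0,-.035,-.01]),('up tip',[0,.035,-.01])]:
    W=P+R@np.array(o);print(n,cl(W),(proj(c,W)-[150,140])*4+1.6, 'top',proj(t,W))
E
```

```text
red far top [-78.875 -35.817  68.   ]
red near top [-79.84   62.145  68.   ]
red near bot [-82.341  59.6    50.   ]
blank near far-end bot [15.494 56.958 50.   ]
bed front near corner [-42.551 168.42   50.   ]
stop top front near [ -7.156 149.652 110.   ]
fence near top front? [ 34.259 157.713 145.   ]
fence near top [ 48.726 166.322 145.   ]
fence far top [  51.385 -195.384  145.   ]
now [-38.479   7.787  96.391]
tcp [-38.479   7.787  96.391] [316.123 270.033] top [262.558 173.692]
low tip [-71.82    7.789  81.783] [358.707 278.531] top [259.356 184.292]
up tip [-17.888   7.809 126.408] [288.6   241.972] top [264.726 165.55 ]
```

```bash
python3 - <<'E'
import cv2
i=cv2.imread('pics/t2.png')[120:210,205:345];cv2.imwrite('pics/t2c.png',cv2.resize(i,None,fx=5,fy=5,interpolation=cv2.INTER_CUBIC))
E
```

```text
(no output)
```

View pics/t2c.png

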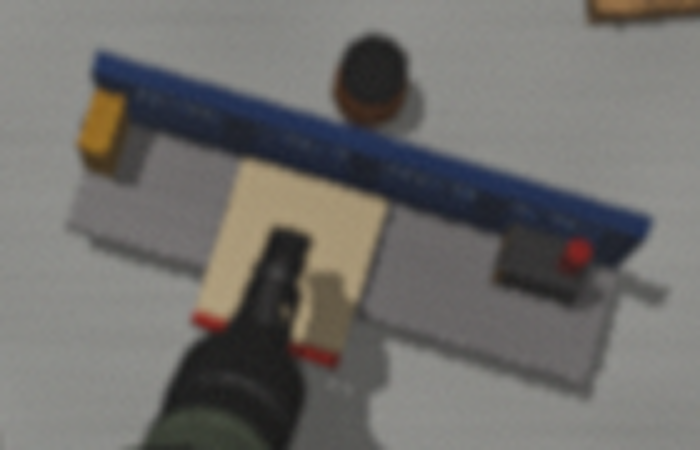

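Budget of views is used up; from here I go by numbers. The top crop shows the upper finger tip at about (290,232), red corners at (195,318) and (337,362).

```bash
python3 - <<'E'
from g import *
c=snap('scene');t=snap('top')
S=lambda x,y:np.array([x,y])/4+[150-.4,140-.4]
T=lambda x,y:np.array([x,y])/5+[205-.4,120-.4]
u,v,R=axes(np.radians(50))
def cl(P):
    d=P-[p[0],p[1],0];return 1e3*np.array([d@u,d@v,d[2]])
s=bot.read_state();R=s['ee_rot'];P=s['ee_pos']
for q in[(300,222),(306,226)]:
    X=tri([(c,S(*q)),(t,T(290,232))]);print('up tip',cl(X),'tool',1e3*R.T@(X-P),proj(c,X)-S(*q),proj(t,X)-T(290,232))
# shut pictures: where on tool axis (x=0,y) would pixel lie
def pt(a,al):
    uu,vv,Rr=axes(np.radians(al));return np.array([p[0],p[1],0])+uu*a[0]/1e3+vv*a[1]/1e3+[0,0,a[2]/1e3],Rr
for a,q in[((-99.99,8,28.7),(410,312)),((-64.3,7.9,107.9),(372,238)),((-29.2,7.9,124.1),(325,225))]:
    X,Rr=pt(a,50.3);print('shut tcp px',(proj(c,X)-[150,140])*4+1.6,'seen',q,'-10z',(proj(c,X-.01*Rr[:,2])-[150,140])*4+1.6,'+10y',(proj(c,X+.01*Rr[:,1])-[150,140])*4+1.6)
E
```

```text
up tip [-25.816  12.686 146.397] tool [  4.897  41.984 -30.576] [0.002 0.   ] [ 0.001 -0.002]
up tip [-27.587  13.65  143.776] tool [  5.864  38.949 -29.685] [-0.818 -0.178] [-0.489  0.636]
shut tcp px [393.214 326.812] seen (410, 312) -10z [401.139 317.835] +10y [383.906 322.066]
shut tcp px [349.168 252.59 ] seen (372, 238) -10z [357.339 243.053] +10y [339.256 247.302]
shut tcp px [303.53  242.251] seen (325, 225) -10z [311.716 232.55 ] +10y [293.264 236.838]
```

```bash
cat > tail.py <<'E'
E
sed -i '/^for T in/,$d' lift2.py; cat >> lift2.py <<'E'
for T in[(-110,97),(-110,32),(-80,32),(-25,32)]:pr('',T)
for th in range(0,43,6):pr(th,C(th,2)+35*ty+50*tz)
pr('grip50',C(50,3)+9*ty+40*tz)
E
python3 lift2.py
```

```text
t 12.6 clamp xyz mm [-38.699   7.733  96.088] alpha 50.4232589543316 F [ 0.635 -0.167  0.332] w 0.07012826498989105 ff 0.0 q [ -5.064  15.693 -57.278 -21.887  -7.857  99.498]
 [-110   97] ty -0.135 tz -0.116
 [-110   32] ty -0.240 tz 0.008
 [-80  32] ty -0.182 tz 0.056
 [-25  32] ty -0.077 tz 0.145
0 [-23.   34.2] ty -0.069 tz 0.144
6 [-24.3  46.2] ty -0.053 tz 0.119
12 [-24.3  58.1] ty -0.033 tz 0.096
18 [-23.   69.7] ty -0.012 tz 0.076
24 [-20.4  81. ] ty 0.011 tz 0.058
30 [-16.6  91.7] ty 0.035 tz 0.044
36 [-11.7 101.8] ty 0.061 tz 0.033
42 [ -5.6 111.1] ty 0.088 tz 0.024
grip50 [-23.1 113.2] ty 0.057 tz -0.008
```

Call:
send_rows([
  {"gripper":0.64,"tx":0.01,"ty":-0.135,"tz":-0.116,"ax":0,"ay":0,"az":0},
  {"gripper":0.64,"tx":0.01,"ty":-0.135,"tz":-0.116,"ax":0,"ay":0,"az":0},
  {"gripper":0.64,"tx":0.01,"ty":-0.24,"tz":0.008,"ax":0,"ay":0,"az":0},
  {"gripper":0.64,"tx":0.01,"ty":-0.24,"tz":0.008,"ax":0,"ay":0,"az":0},
  {"gripper":0.64,"tx":0.01,"ty":-0.182,"tz":0.056,"ax":0,"ay":0,"az":0},
  {"gripper":0.64,"tx":0.01,"ty":-0.155,"tz":0.08,"ax":0,"ay":0,"az":0},
  {"gripper":0.64,"tx":0.01,"ty":-0.13,"tz":0.1,"ax":0,"ay":0,"az":0},
  {"gripper":0.64,"tx":0.01,"ty":-0.105,"tz":0.121,"ax":0,"ay":0,"az":0},
  {"gripper":0.64,"tx":0.01,"ty":-0.077,"tz":0.145,"ax":0,"ay":0,"az":0},
  {"gripper":0.64,"tx":0.01,"ty":-0.077,"tz":0.145,"ax":0,"ay":0,"az":0},
])

```text
t: 13.6
ee_pos: [0.6148, -0.0244, 0.0332]
ee_rot: [[0.299, 0.733, 0.61], [0.954, -0.23, -0.192], [-0.001, 0.64, -0.769]]
force: [0.1, -0.1, 0.4]
width: 0.0701
finger_force: 0.0
```

```bash
python3 lift2.py
```

```text
t 13.6 clamp xyz mm [-22.747  11.816  33.204] alpha 50.223996060179275 F [ 0.125 -0.06   0.442] w 0.07008181109992609 ff 0.0 q [ -4.963  26.48  -57.876 -33.461  -7.942  99.602]
 [-110   97] ty -0.065 tz -0.262
 [-110   32] ty -0.169 tz -0.138
 [-80  32] ty -0.112 tz -0.090
 [-25  32] ty -0.006 tz -0.001
0 [-23.   34.2] ty 0.001 tz -0.002
6 [-24.3  46.2] ty 0.018 tz -0.027
12 [-24.3  58.1] ty 0.037 tz -0.050
18 [-23.   69.7] ty 0.058 tz -0.070
24 [-20.4  81. ] ty 0.081 tz -0.088
30 [-16.6  91.7] ty 0.106 tz -0.102
36 [-11.7 101.8] ty 0.131 tz -0.114
42 [ -5.6 111.1] ty 0.158 tz -0.122
grip50 [-23.1 113.2] ty 0.128 tz -0.154
```

Call:
send_rows([
  {"gripper":0.64,"tx":0,"ty":0.009,"tz":-0.014,"ax":0,"ay":0,"az":0},
  {"gripper":0.64,"tx":0,"ty":0.018,"tz":-0.027,"ax":0,"ay":0,"az":0},
  {"gripper":0.64,"tx":0,"ty":0.027,"tz":-0.039,"ax":0,"ay":0,"az":0},
  {"gripper":0.64,"tx":0,"ty":0.037,"tz":-0.05,"ax":0,"ay":0,"az":0},
  {"gripper":0.64,"tx":0,"ty":0.047,"tz":-0.06,"ax":0,"ay":0,"az":0},
  {"gripper":0.64,"tx":0,"ty":0.058,"tz":-0.07,"ax":0,"ay":0,"az":0},
  {"gripper":0.64,"tx":0,"ty":0.069,"tz":-0.08,"ax":0,"ay":0,"az":0},
  {"gripper":0.64,"tx":0,"ty":0.081,"tz":-0.088,"ax":0,"ay":0,"az":0},
  {"gripper":0.64,"tx":0,"ty":0.093,"tz":-0.096,"ax":0,"ay":0,"az":0},
  {"gripper":0.64,"tx":0,"ty":0.106,"tz":-0.102,"ax":0,"ay":0,"az":0},
])

```text
t: 14.6
ee_pos: [0.6188, -0.0255, 0.0912]
ee_rot: [[0.298, 0.735, 0.608], [0.955, -0.229, -0.191], [-0.001, 0.638, -0.77]]
force: [-2.7, 0.4, -0.6]
width: 0.0701
finger_force: 1.2
```

```bash
python3 lift2.py|sed -n '1p;11,20p'; cat > red.py <<'E'
from g import *
def redpts():
    c=snap('scene');h=cv2.cvtColor(c['img'],cv2.COLOR_RGB2HSV).astype(int)
    m=((h[...,0]<8)|(h[...,0]>172))&(h[...,1]>150)&(h[...,2]>90)
    m[:185]=0;m[245:]=0;m[:,:195]=0;m[:,255:]=0
    n,l,st,ce=cv2.connectedComponentsWithStats(m.astype(np.uint8));
    k=1+np.argmax(st[1:,4]);ys,xs=np.where(l==k)
    i=np.argmin(ys);j=np.argmax(ys)
    print('red',st[k],'top px',xs[ys<=ys.min()+1].mean(),ys.min(),'bottom px',xs[ys>=ys.max()-1].mean(),ys.max())
    u,v,_=axes(0)
    for th in range(0,91,10):
        t=np.radians(th);o=[]
        for yy in(-.038,.062):
            for k in(0,18):
                C=np.array([35-18*np.sin(t)-115*np.cos(t)+k*np.sin(t),50+115*np.sin(t)+k*np.cos(t)])/1e3
                o.append(proj(c,np.array([p[0],p[1],0])+u*C[0]+v*yy+[0,0,C[1]]))
        print(th,np.round(o,1).tolist())
    return c
if __name__=='__main__':redpts()
E
python3 red.py
```

```text
t 14.6 clamp xyz mm [-18.568  11.963  91.203] alpha 50.38074574849142 F [-2.68  -0.468 -0.626] w 0.07007147879236705 ff 1.216166066005826 q [ -5.101  17.904 -54.871 -21.742  -7.81   99.457]
30 [-16.6  91.7] ty 0.004 tz 0.002
36 [-11.7 101.8] ty 0.030 tz -0.009
42 [ -5.6 111.1] ty 0.057 tz -0.017
grip50 [-23.1 113.2] ty 0.027 tz -0.049
red [232 192  12  21  58] top px 233.0 192 bottom px 241.25 212
0 [[238.0, 208.4], [238.0, 203.9], [246.6, 227.7], [246.6, 223.1]]
10 [[238.4, 203.3], [237.5, 198.9], [247.1, 222.5], [246.1, 218.0]]
20 [[237.8, 198.5], [235.9, 194.4], [246.5, 217.5], [244.5, 213.3]]
30 [[236.0, 194.0], [233.2, 190.3], [244.7, 212.9], [241.7, 209.1]]
40 [[233.2, 190.1], [229.5, 186.9], [241.8, 208.9], [237.9, 205.7]]
50 [[229.4, 186.8], [224.9, 184.3], [237.8, 205.6], [233.1, 203.1]]
60 [[224.7, 184.4], [219.6, 182.6], [232.8, 203.2], [227.4, 201.4]]
70 [[219.2, 182.8], [213.6, 181.9], [227.0, 201.7], [221.1, 200.8]]
80 [[213.1, 182.3], [207.2, 182.2], [220.5, 201.2], [214.3, 201.2]]
90 [[206.6, 182.7], [200.6, 183.6], [213.6, 201.7], [207.3, 202.7]]
```

The numbers fit: the red edge is seen at (233,192)–(241,212), which is a tilt of about 28°, on plan. Now I close while moving to the 50° grip pose.

Call:
send_rows([
  {"gripper":0.5,"tx":0,"ty":0.004,"tz":-0.006,"ax":0,"ay":0,"az":0},
  {"gripper":0.35,"tx":0,"ty":0.007,"tz":-0.012,"ax":0,"ay":0,"az":0},
  {"gripper":0.2,"tx":0,"ty":0.01,"tz":-0.018,"ax":0,"ay":0,"az":0},
  {"gripper":0.05,"tx":0,"ty":0.013,"tz":-0.024,"ax":0,"ay":0,"az":0},
  {"gripper":-0.1,"tx":0,"ty":0.017,"tz":-0.031,"ax":0,"ay":0,"az":0},
  {"gripper":-0.25,"tx":0,"ty":0.02,"tz":-0.038,"ax":0,"ay":0,"az":0},
  {"gripper":-0.4,"tx":0,"ty":0.024,"tz":-0.044,"ax":0,"ay":0,"az":0},
  {"gripper":-0.5,"tx":0,"ty":0.027,"tz":-0.049,"ax":0,"ay":0,"az":0},
  {"gripper":-0.7,"tx":0,"ty":0.027,"tz":-0.049,"ax":0,"ay":0,"az":0},
  {"gripper":-1,"tx":0,"ty":0.027,"tz":-0.049,"ax":0,"ay":0,"az":0},
], newtons=30)

```text
t: 15.65
ee_pos: [0.6155, -0.0245, 0.1137]
ee_rot: [[0.298, 0.734, 0.61], [0.954, -0.229, -0.192], [-0.001, 0.639, -0.769]]
force: [-5.1, 2.0, 7.4]
width: 0.0175
finger_force: 32.3
```

```bash
python3 red.py|head -1; python3 lift2.py|sed -n '1p'
```

```text
red [229 197   8  10  46] top px 231.22222222222223 197 bottom px 233.66666666666666 206
t 15.7 clamp xyz mm [-22.039  11.942 113.703] alpha 50.259685405749 F [-4.386 -0.634  5.581] w 0.01700707357672901 ff 32.28024423122406 q [ -4.973  14.609 -54.192 -17.871  -7.929  99.55 ]
```

```bash
cat > rot.py <<'E'
from g import *
s=show();u,v,_=axes(0);R=s['ee_rot'];al0=np.degrees(np.arcsin(-R[2,2]))
d0=s['ee_pos']-[p[0],p[1],0]
for al in(54,58,63,68,73,78,83,87,89,90):
    a=np.radians(al);S,Cc=np.sin(a),np.cos(a);px=30-18*S
    x,z=px+9*S-75*Cc,52+9*Cc+75*S
    P=np.array([p[0],p[1],0])+u*x/1e3+v*(d0@v)+[0,0,z/1e3]
    Rt=axes(a)[2]
    print(al,round(x,1),round(z,1),'t',R.T@(P-s['ee_pos'])/.4,'a',Ro.from_matrix(R.T@Rt).as_rotvec()/np.radians(45))
E
python3 rot.py
```

```text
t 15.7 clamp xyz mm [-22.039  11.942 113.703] alpha 50.259685405749 F [-4.386 -0.634  5.581] w 0.01700707357672901 ff 32.28024423122406 q [ -4.973  14.609 -54.192 -17.871  -7.929  99.55 ]
54 -21.4 118.0 t [-0.     0.008 -0.007] a [0.083 0.001 0.   ]
58 -17.4 120.4 t [-0.     0.02  -0.005] a [0.172 0.001 0.   ]
63 -12.1 122.9 t [-0.     0.034 -0.002] a [0.283 0.001 0.   ]
68 -6.4 124.9 t [-0.     0.048  0.003] a [0.394 0.001 0.   ]
73 -0.5 126.4 t [-0.     0.062  0.01 ] a [0.505 0.001 0.   ]
78 5.6 127.2 t [-0.     0.075  0.018] a [0.616 0.001 0.   ]
83 11.9 127.5 t [0.    0.087 0.028] a [ 0.728  0.001 -0.   ]
87 17.1 127.4 t [0.    0.097 0.036] a [ 0.816  0.001 -0.   ]
89 19.7 127.1 t [0.    0.102 0.041] a [ 0.861  0.002 -0.   ]
90 21.0 127.0 t [0.    0.104 0.043] a [ 0.883  0.002 -0.   ]
```

Call:
send_rows([
  {"gripper":-1,"tx":0,"ty":0.008,"tz":-0.007,"ax":0.083,"ay":0,"az":0},
  {"gripper":-1,"tx":0,"ty":0.02,"tz":-0.005,"ax":0.172,"ay":0,"az":0},
  {"gripper":-1,"tx":0,"ty":0.034,"tz":-0.002,"ax":0.283,"ay":0,"az":0},
  {"gripper":-1,"tx":0,"ty":0.048,"tz":0.003,"ax":0.394,"ay":0,"az":0},
  {"gripper":-1,"tx":0,"ty":0.062,"tz":0.01,"ax":0.505,"ay":0,"az":0},
  {"gripper":-1,"tx":0,"ty":0.075,"tz":0.018,"ax":0.616,"ay":0,"az":0},
  {"gripper":-1,"tx":0,"ty":0.087,"tz":0.028,"ax":0.728,"ay":0,"az":0},
  {"gripper":-1,"tx":0,"ty":0.097,"tz":0.036,"ax":0.816,"ay":0,"az":0},
  {"gripper":-1,"tx":0,"ty":0.104,"tz":0.043,"ax":0.883,"ay":0,"az":0},
  {"gripper":-1,"tx":0,"ty":0.104,"tz":0.043,"ax":0.883,"ay":0,"az":0},
], newtons=50)

```text
t: 16.7
ee_pos: [0.6591, -0.0377, 0.1273]
ee_rot: [[0.299, 0.954, 0.0], [0.954, -0.299, 0.0], [0.001, 0.0, -1.0]]
force: [-1.1, 1.8, 8.9]
width: 0.0169
finger_force: 52.2
```

```bash
cat > look.py <<'E'
from g import *
s=show();C={n:snap(n) for n in('scene','top')}
u,v,_=axes(0)
for n in C:
    r=finder.mark_of('blank',n);print(n,[(np.round(x['position'],1).tolist(),round(x['p'],2)) for x in r[:3]])
    for nm,P in[('flush',(.026,.010,.1075)),('gap10',(.016,.010,.1075)),('end',(.026,.09,.1075))]:
        print('  exp',nm,proj(C[n],np.array([p[0],p[1],0])+u*P[0]+v*P[1]+[0,0,P[2]]))
    h=cv2.cvtColor(C[n]['img'],cv2.COLOR_RGB2HSV).astype(int)
    m=((h[...,0]<8)|(h[...,0]>172))&(h[...,1]>150)&(h[...,2]>80)
    k,l,st,ce=cv2.connectedComponentsWithStats(m.astype(np.uint8))
    b=(195,175,260,230) if n=='scene' else (225,130,335,200)
    for i in range(1,k):
        x,y=ce[i]
        if st[i,4]>=4 and b[0]<x<b[2] and b[1]<y<b[3]:
            ys,xs=np.where(l==i);print('  red',st[i],np.round(ce[i],1),'ends',(xs[0],ys[0]),(xs[-1],ys[-1]),(xs[xs.argmin()],ys[xs.argmin()]),(xs[xs.argmax()],ys[xs.argmax()]))
    for nm,y0,x0 in[('back',0,.035),('front',0,.017)]:
        print('  exp top edge',nm,[np.round(proj(C[n],np.array([p[0],p[1],0])+u*x0+v*yy+[0,0,.165]),1).tolist() for yy in(-.04,.06)])
E
python3 look.py
```

```text
t 16.7 clamp xyz mm [ 23.497  12.391 127.258] alpha 89.96608092357202 F [-1.598  1.352  8.95 ] w 0.016934292062900556 ff 52.17673659324646 q [-9.685 33.712  0.251 56.522  0.029 97.717]
scene [([304.6, 269.7], 0.81), ([206.1, 207.4], 0.69)]
  exp flush [207.612 207.927]
  exp gap10 [210.928 207.401]
  exp end [213.276 224.416]
  red [205 184  10  21 112] [208.9 195.9] ends (np.int64(205), np.int64(184)) (np.int64(212), np.int64(204)) (np.int64(205), np.int64(184)) (np.int64(214), np.int64(201))
  exp top edge back [[200.5, 183.2], [207.1, 202.3]]
  exp top edge front [[206.4, 182.3], [213.5, 201.3]]
top [([187.1, 206.6], 0.94)]
  exp flush [268.041 153.895]
  exp gap10 [267.104 156.801]
  exp end [244.174 146.494]
  red [320 169   2   3   5] [320.4 170.2] ends (np.int64(320), np.int64(169)) (np.int64(321), np.int64(171)) (np.int64(320), np.int64(169)) (np.int64(321), np.int64(170))
  exp top edge back [[285.3, 151.1], [253.9, 141.4]]
  exp top edge front [[283.6, 156.6], [252.1, 146.8]]
```

Upright: the red edge is seen at (205,184)–(212,204), where the flush-to-fence prediction is nearly the same. I press gently to the fence.

Call:
send_rows([
  {"gripper":-1,"tx":0,"ty":0.003,"tz":-0.002,"ax":0,"ay":0,"az":0},
  {"gripper":-1,"tx":0,"ty":0.006,"tz":-0.002,"ax":0,"ay":0,"az":0},
  {"gripper":-1,"tx":0,"ty":0.008,"tz":-0.002,"ax":0,"ay":0,"az":0},
  {"gripper":-1,"tx":0,"ty":0.01,"tz":-0.002,"ax":0,"ay":0,"az":0},
  {"gripper":-1,"tx":0,"ty":0.01,"tz":-0.002,"ax":0,"ay":0,"az":0},
  {"gripper":-1,"tx":0,"ty":0.01,"tz":-0.002,"ax":0,"ay":0,"az":0},
  {"gripper":-1,"tx":0,"ty":0.01,"tz":-0.002,"ax":0,"ay":0,"az":0},
  {"gripper":-1,"tx":0,"ty":0.01,"tz":-0.002,"ax":0,"ay":0,"az":0},
  {"gripper":-1,"tx":0,"ty":0.01,"tz":-0.002,"ax":0,"ay":0,"az":0},
  {"gripper":-1,"tx":0,"ty":0.01,"tz":-0.002,"ax":0,"ay":0,"az":0},
])

```text
t: 17.9
ee_pos: [0.6594, -0.0378, 0.1273]
ee_rot: [[0.298, 0.954, -0.003], [0.954, -0.298, 0.001], [-0.0, -0.003, -1.0]]
force: [-3.0, 2.1, 6.4]
width: 0.0167
finger_force: 51.7
```

```bash
python3 look.py | grep -v exp
```

```text
t 17.9 clamp xyz mm [ 23.877  12.307 127.338] alpha 89.84897213539715 F [-3.51   1.117  6.4  ] w 0.016695007605281583 ff 51.74066483974457 q [-9.684 33.881  0.563 56.833  0.005 97.67 ]
scene [([303.0, 271.0], 0.76), ([210.3, 207.1], 0.69)]
  red [205 183  10  22 109] [208.9 195.8] ends (np.int64(205), np.int64(183)) (np.int64(212), np.int64(204)) (np.int64(205), np.int64(183)) (np.int64(214), np.int64(201))
top [([187.5, 204.8], 0.62)]
  red [319 169   3   3   7] [320.3 170. ] ends (np.int64(320), np.int64(169)) (np.int64(321), np.int64(171)) (np.int64(319), np.int64(170)) (np.int64(321), np.int64(169))
```

Call:
send_rows([
  {"gripper":-0.45,"tx":0,"ty":0,"tz":0,"ax":0,"ay":0,"az":0},
  {"gripper":-0.35,"tx":0,"ty":0,"tz":0,"ax":0,"ay":0,"az":0},
  {"gripper":-0.3,"tx":0,"ty":0,"tz":0,"ax":0,"ay":0,"az":0},
  {"gripper":-0.3,"tx":0,"ty":0,"tz":0,"ax":0,"ay":0,"az":0},
  {"gripper":-0.3,"tx":0,"ty":0,"tz":-0.02,"ax":0,"ay":0,"az":0},
  {"gripper":-0.3,"tx":0,"ty":0,"tz":-0.05,"ax":0,"ay":0,"az":0},
  {"gripper":-0.3,"tx":0,"ty":0,"tz":-0.1,"ax":0,"ay":0,"az":0},
  {"gripper":-0.3,"tx":0,"ty":0,"tz":-0.15,"ax":0,"ay":0,"az":0},
  {"gripper":-0.3,"tx":0,"ty":0,"tz":-0.2,"ax":0,"ay":0,"az":0},
  {"gripper":-0.3,"tx":0,"ty":0,"tz":-0.2,"ax":0,"ay":0,"az":0},
])

```text
t: 19.1
ee_pos: [0.6623, -0.0388, 0.2115]
ee_rot: [[0.298, 0.954, 0.005], [0.954, -0.298, -0.002], [-0.0, 0.005, -1.0]]
force: [0.5, 0.5, -0.4]
width: 0.0297
finger_force: 0.0
```

```bash
python3 look.py; python3 g.py -70 12 150 50 -70 12 80 50 
```

```text
t 19.1 clamp xyz mm [ 26.891  12.206 211.466] alpha 89.70162436200918 F [ 0.32   0.591 -0.39 ] w 0.029668018169419712 ff 0.0 q [-9.702 30.806  7.852 66.751 -0.049 97.663]
scene [([302.8, 271.7], 0.98), ([209.9, 207.4], 0.63)]
  exp flush [207.612 207.927]
  exp gap10 [210.928 207.401]
  exp end [213.276 224.416]
  red [203 184  11  21 143] [207.7 194.4] ends (np.int64(203), np.int64(184)) (np.int64(212), np.int64(204)) (np.int64(203), np.int64(184)) (np.int64(213), np.int64(199))
  exp top edge back [[200.5, 183.2], [207.1, 202.3]]
  exp top edge front [[206.4, 182.3], [213.5, 201.3]]
top [([188.7, 205.7], 0.76)]
  exp flush [268.041 153.895]
  exp gap10 [267.104 156.801]
  exp end [244.174 146.494]
  red [320 169   2   3   5] [320.4 170.2] ends (np.int64(320), np.int64(169)) (np.int64(321), np.int64(171)) (np.int64(320), np.int64(169)) (np.int64(321), np.int64(170))
  exp top edge back [[285.3, 151.1], [253.9, 141.4]]
  exp top edge front [[283.6, 156.6], [252.1, 146.8]]
t 19.3 clamp xyz mm [ 24.046  11.849 206.066] alpha 89.8098910291288 F [-0.467  0.052 -0.286] w 0.030026406756751337 ff 0.0 q [-9.702 31.046  7.467 66.606 -0.045 97.663]
(-70.0, 12.0, 150.0, 50.0) t [ 0.    -0.235  0.141] a [-0.893  0.002 -0.   ]
(-70.0, 12.0, 80.0, 50.0) t [ 0.001 -0.234  0.316] a [-0.893  0.002 -0.   ]
```

```bash
python3 g.py -70 12 190 45 -70 12 73 45 -20 12 73 45|tail -3
```

```text
(-70.0, 12.0, 190.0, 45.0) t [ 0.    -0.235  0.041] a [-1.004  0.002 -0.   ]
(-70.0, 12.0, 73.0, 45.0) t [ 0.001 -0.234  0.333] a [-1.004  0.002 -0.   ]
(-20.0, 12.0, 73.0, 45.0) t [ 0.001 -0.109  0.333] a [-1.004  0.002 -0.   ]
```

Call:
send_rows([
  {"gripper":-1,"tx":0,"ty":-0.12,"tz":0,"ax":-0.1,"ay":0,"az":0},
  {"gripper":-1,"tx":0,"ty":-0.235,"tz":0.04,"ax":-0.3,"ay":0,"az":0},
  {"gripper":-1,"tx":0,"ty":-0.235,"tz":0.04,"ax":-0.5,"ay":0,"az":0},
  {"gripper":-1,"tx":0,"ty":-0.235,"tz":0.12,"ax":-0.7,"ay":0,"az":0},
  {"gripper":-1,"tx":0,"ty":-0.235,"tz":0.2,"ax":-0.9,"ay":0,"az":0},
  {"gripper":-1,"tx":0,"ty":-0.235,"tz":0.28,"ax":-1,"ay":0,"az":0},
  {"gripper":-1,"tx":0,"ty":-0.235,"tz":0.333,"ax":-1,"ay":0,"az":0},
  {"gripper":-1,"tx":0,"ty":-0.18,"tz":0.333,"ax":-1,"ay":0,"az":0},
  {"gripper":-1,"tx":0,"ty":-0.12,"tz":0.333,"ax":-1,"ay":0,"az":0},
  {"gripper":-1,"tx":0,"ty":-0.1,"tz":0.333,"ax":-1,"ay":0,"az":0},
])

```text
t: 20.3
ee_pos: [0.6194, -0.0265, 0.0697]
ee_rot: [[0.299, 0.68, 0.669], [0.954, -0.211, -0.211], [-0.002, 0.702, -0.712]]
force: [0.3, -0.4, -0.5]
width: -0.0001
finger_force: 0.0
```

```bash
python3 g.py 15 12 73 45 24 12 73 45 32 12 73 45
```

```text
t 20.3 clamp xyz mm [-17.731  11.178  69.682] alpha 45.41455187811651 F [ 0.436 -0.251 -0.541] w -0.00013419803559101278 ff 0.0 q [ -4.544  23.547 -60.483 -37.876  -9.058  99.122]
(15.0, 12.0, 73.0, 45.0) t [0.002 0.064 0.052] a [-0.009  0.003  0.001]
(24.0, 12.0, 73.0, 45.0) t [0.002 0.08  0.067] a [-0.009  0.003  0.001]
(32.0, 12.0, 73.0, 45.0) t [0.002 0.094 0.081] a [-0.009  0.003  0.001]
```

Call:
send_rows([
  {"gripper":-1,"tx":0,"ty":0.02,"tz":0.01,"ax":0,"ay":0,"az":0},
  {"gripper":-1,"tx":0,"ty":0.04,"tz":0.03,"ax":0,"ay":0,"az":0},
  {"gripper":-1,"tx":0,"ty":0.05,"tz":0.04,"ax":0,"ay":0,"az":0},
  {"gripper":-1,"tx":0,"ty":0.058,"tz":0.046,"ax":0,"ay":0,"az":0},
  {"gripper":-1,"tx":0,"ty":0.064,"tz":0.052,"ax":0,"ay":0,"az":0},
  {"gripper":-1,"tx":0,"ty":0.068,"tz":0.056,"ax":0,"ay":0,"az":0},
  {"gripper":-1,"tx":0,"ty":0.072,"tz":0.06,"ax":0,"ay":0,"az":0},
  {"gripper":-1,"tx":0,"ty":0.076,"tz":0.064,"ax":0,"ay":0,"az":0},
  {"gripper":-1,"tx":0,"ty":0.08,"tz":0.067,"ax":0,"ay":0,"az":0},
  {"gripper":-1,"tx":0,"ty":0.08,"tz":0.067,"ax":0,"ay":0,"az":0},
])

```text
t: 21.3
ee_pos: [0.6612, -0.039, 0.0771]
ee_rot: [[0.298, 0.677, 0.673], [0.954, -0.211, -0.211], [-0.001, 0.705, -0.709]]
force: [-0.5, 0.6, -0.0]
width: 0.0002
finger_force: 0.2
```

```bash
python3 look.py|grep -v exp
```

```text
t 21.3 clamp xyz mm [25.851 11.754 77.059] alpha 45.13292076131546 F [-0.649  0.43  -0.001] w 0.000172577085835907 ff 0.24789328440419922 q [ -5.735  24.69  -54.858 -33.814  -8.22   98.255]
scene [([303.8, 270.5], 0.75)]
  red [201 183  13  22 151] [206.7 193.9] ends (np.int64(202), np.int64(183)) (np.int64(213), np.int64(204)) (np.int64(201), np.int64(184)) (np.int64(213), np.int64(202))
top [([186.4, 203.2], 0.58), ([264.9, 154.7], 0.57)]
  red [253 142  32  15 193] [268.5 149.3] ends (np.int64(255), np.int64(142)) (np.int64(283), np.int64(156)) (np.int64(253), np.int64(144)) (np.int64(284), np.int64(152))
  red [318 168   5   5  17] [320.2 170.1] ends (np.int64(320), np.int64(168)) (np.int64(320), np.int64(172)) (np.int64(318), np.int64(171)) (np.int64(322), np.int64(169))
```

Call:
send_rows([
  {"gripper":-1,"tx":0,"ty":0.002,"tz":0.002,"ax":0,"ay":0,"az":0},
  {"gripper":-1,"tx":0,"ty":0.004,"tz":0.004,"ax":0,"ay":0,"az":0},
  {"gripper":-1,"tx":0,"ty":0.006,"tz":0.006,"ax":0,"ay":0,"az":0},
  {"gripper":-1,"tx":0,"ty":0.008,"tz":0.008,"ax":0,"ay":0,"az":0},
  {"gripper":-1,"tx":0,"ty":0.01,"tz":0.01,"ax":0,"ay":0,"az":0},
  {"gripper":-1,"tx":0,"ty":0.01,"tz":0.01,"ax":0,"ay":0,"az":0},
  {"gripper":-1,"tx":0,"ty":0.01,"tz":0.01,"ax":0,"ay":0,"az":0},
  {"gripper":-1,"tx":0,"ty":0.01,"tz":0.01,"ax":0,"ay":0,"az":0},
  {"gripper":-1,"tx":0,"ty":0.01,"tz":0.01,"ax":0,"ay":0,"az":0},
  {"gripper":-1,"tx":0,"ty":0.01,"tz":0.01,"ax":0,"ay":0,"az":0},
])

```text
t: 22.5
ee_pos: [0.6631, -0.0396, 0.0754]
ee_rot: [[0.297, 0.68, 0.67], [0.955, -0.21, -0.21], [-0.002, 0.702, -0.712]]
force: [-15.6, 5.0, 9.6]
width: 0.0002
finger_force: 8.3
```

```bash
python3 look.py|grep -v exp; python3 g.py -40 12 90 50 -70 0 230 60
```

```text
t 22.5 clamp xyz mm [27.905 11.716 75.359] alpha 45.417430954394185 F [-16.374   0.161   9.578] w 0.0002222787661677017 ff 8.254351078066975 q [ -5.828  24.902 -54.392 -33.287  -8.107  98.147]
scene [([302.2, 268.6], 0.66)]
  red [198 178   3   3   4] [199.  179.2] ends (np.int64(198), np.int64(178)) (np.int64(200), np.int64(180)) (np.int64(198), np.int64(178)) (np.int64(200), np.int64(180))
  red [200 183  14  22 150] [206.5 193.6] ends (np.int64(202), np.int64(183)) (np.int64(212), np.int64(204)) (np.int64(200), np.int64(184)) (np.int64(213), np.int64(202))
top [([264.9, 156.2], 0.92), ([188.1, 206.4], 0.72)]
  red [253 142  32  15 194] [268.4 149. ] ends (np.int64(254), np.int64(142)) (np.int64(282), np.int64(156)) (np.int64(253), np.int64(144)) (np.int64(284), np.int64(151))
  red [318 168   5   5  18] [320.3 170.2] ends (np.int64(320), np.int64(168)) (np.int64(321), np.int64(172)) (np.int64(318), np.int64(171)) (np.int64(322), np.int64(169))
t 22.7 clamp xyz mm [27.977 11.736 75.424] alpha 45.40935807116421 F [-17.017  -0.254   9.897] w 6.148580641602656e-05 ff 8.254953457508236 q [ -5.829  24.9   -54.388 -33.29   -8.106  98.146]
(-40.0, 12.0, 90.0, 50.0) t [ 0.001 -0.095 -0.145] a [0.102 0.001 0.002]
(-70.0, 0.0, 230.0, 60.0) t [-0.03   0.097 -0.447] a [0.324 0.002 0.002]
```

Contact against the fence with 16 N, and the red strip in both cameras matches the flush prediction. Now I retreat and go behind the jaw post.

```bash
python3 g.py -40 12 90 45 -70 -30 160 60 -60 -100 210 90 18 -197 210 90|tail -4
```

```text
(-40.0, 12.0, 90.0, 45.0) t [ 0.001 -0.095 -0.145] a [-0.009  0.001  0.002]
(-70.0, -30.0, 160.0, 60.0) t [-0.105 -0.026 -0.322] a [0.324 0.002 0.002]
(-60.0, -100.0, 210.0, 90.0) t [-0.28   0.079 -0.394] a [0.991 0.002 0.002]
(18.0, -197.0, 210.0, 90.0) t [-0.522  0.217 -0.257] a [0.991 0.002 0.002]
```

Call:
send_rows([
  {"gripper":-1,"tx":0,"ty":-0.05,"tz":-0.07,"ax":0,"ay":0,"az":0},
  {"gripper":-1,"tx":0,"ty":-0.095,"tz":-0.145,"ax":0,"ay":0,"az":0},
  {"gripper":-1,"tx":-0.05,"ty":-0.06,"tz":-0.23,"ax":0.15,"ay":0,"az":0},
  {"gripper":-1,"tx":-0.105,"ty":-0.026,"tz":-0.322,"ax":0.324,"ay":0,"az":0},
  {"gripper":-1,"tx":-0.2,"ty":0.03,"tz":-0.36,"ax":0.5,"ay":0,"az":0},
  {"gripper":-1,"tx":-0.28,"ty":0.079,"tz":-0.394,"ax":0.7,"ay":0,"az":0},
  {"gripper":-1,"tx":-0.4,"ty":0.147,"tz":-0.326,"ax":0.9,"ay":0,"az":0},
  {"gripper":-1,"tx":-0.522,"ty":0.217,"tz":-0.257,"ax":0.991,"ay":0.002,"az":0.002},
  {"gripper":-1,"tx":-0.522,"ty":0.217,"tz":-0.257,"ax":0.991,"ay":0.002,"az":0.002},
  {"gripper":-1,"tx":-0.522,"ty":0.217,"tz":-0.257,"ax":0.991,"ay":0.002,"az":0.002},
])

```text
t: 23.7
ee_pos: [0.5947, -0.2355, 0.2128]
ee_rot: [[0.298, 0.954, 0.007], [0.955, -0.298, -0.001], [0.001, 0.007, -1.0]]
force: [2.2, -0.2, 0.5]
width: 0.0
finger_force: 0.0
```

```bash
python3 look.py|grep -v "exp [feg]"; python3 - <<'E'
from g import *
C={n:snap(n) for n in('scene','top')};u,v,_=axes(0)
L=[]
for l in('jaw_post','jaw_face'):
    q=[]
    for n in C:
        r=finder.mark_of(l,n)
        if r: q.append((C[n],r[0]['position']));print(l,n,r[0])
    if len(q)==2:
        X=tri(q)-[p[0],p[1],0];print(1e3*np.array([X@u,X@v,X[2]]))
E
python3 g.py 18 -197 150 90 18 -197 88 90|tail -2
```

```text
t 23.7 clamp xyz mm [  20.972 -195.628  212.845] alpha 89.58786913434997 F [2.157 0.429 0.455] w 6.143447706684592e-06 ff 0.0 q [-28.28   27.984   3.416  65.045   0.142  79.068]
scene [([303.6, 266.6], 0.67), ([207.6, 210.2], 0.53)]
  red [200 183  14  22 147] [206.5 193.5] ends (np.int64(202), np.int64(183)) (np.int64(212), np.int64(204)) (np.int64(200), np.int64(184)) (np.int64(213), np.int64(202))
  exp top edge back [[200.5, 183.2], [207.1, 202.3]]
  exp top edge front [[206.4, 182.3], [213.5, 201.3]]
top [([189.0, 206.6], 0.94), ([266.7, 155.8], 0.72)]
  red [253 142  32  15 188] [268.4 149. ] ends (np.int64(255), np.int64(142)) (np.int64(282), np.int64(156)) (np.int64(253), np.int64(144)) (np.int64(284), np.int64(151))
  red [318 168   5   5  20] [320.1 170. ] ends (np.int64(319), np.int64(168)) (np.int64(321), np.int64(172)) (np.int64(318), np.int64(170)) (np.int64(322), np.int64(169))
  exp top edge back [[285.3, 151.1], [253.9, 141.4]]
  exp top edge front [[283.6, 156.6], [252.1, 146.8]]
jaw_post scene {'position': [197.4, 171.4], 'p': 0.55}
jaw_post top {'position': [318.1, 172.1], 'p': 0.54}
[  18.185 -158.644  130.571]
jaw_face scene {'position': [200.7, 193.6], 'p': 0.43}
jaw_face top {'position': [304.1, 173.7], 'p': 0.6}
[  16.546 -123.262   65.773]
(18.0, -197.0, 150.0, 90.0) t [-0.009 -0.002  0.154] a [ 0.011 -0.001  0.   ]
(18.0, -197.0, 88.0, 90.0) t [-0.009 -0.003  0.309] a [ 0.011 -0.001  0.   ]
```

Call:
send_rows([
  {"gripper":-1,"tx":-0.009,"ty":0,"tz":0.12,"ax":0.011,"ay":0,"az":0},
  {"gripper":-1,"tx":-0.009,"ty":0,"tz":0.24,"ax":0.011,"ay":0,"az":0},
  {"gripper":-1,"tx":-0.009,"ty":-0.003,"tz":0.3,"ax":0.011,"ay":0,"az":0},
  {"gripper":-1,"tx":-0.009,"ty":-0.003,"tz":0.305,"ax":0.011,"ay":0,"az":0},
  {"gripper":-1,"tx":0.01,"ty":-0.003,"tz":0.305,"ax":0.011,"ay":0,"az":0},
  {"gripper":-1,"tx":0.025,"ty":-0.003,"tz":0.305,"ax":0.011,"ay":0,"az":0},
  {"gripper":-1,"tx":0.04,"ty":-0.003,"tz":0.305,"ax":0.011,"ay":0,"az":0},
  {"gripper":-1,"tx":0.055,"ty":-0.003,"tz":0.305,"ax":0.011,"ay":0,"az":0},
  {"gripper":-1,"tx":0.07,"ty":-0.003,"tz":0.305,"ax":0.011,"ay":0,"az":0},
  {"gripper":-1,"tx":0.085,"ty":-0.003,"tz":0.305,"ax":0.011,"ay":0,"az":0},
])

```text
t: 25.2
ee_pos: [0.6043, -0.2016, 0.0897]
ee_rot: [[0.299, 0.954, 0.001], [0.954, -0.299, -0.0], [-0.0, 0.001, -1.0]]
force: [-0.5, -2.7, 1.6]
width: -0.0001
finger_force: 1.4
```

```bash
cat > jaw.py <<'E'
from g import *
show();c={n:snap(n) for n in('scene','top')};u,v,_=axes(0);q=[]
for n in c:
    r=finder.mark_of('jaw_post',n)
    if r:q.append((c[n],r[0]['position']))
if len(q)==2:
    X=tri(q)-[p[0],p[1],0];print('post',1e3*np.array([X@u,X@v,X[2]]))
E
python3 jaw.py;python3 g.py 18 -130 91 90 18 -60 91 90|tail -2
```

```text
t 25.2 clamp xyz mm [  20.015 -160.439   89.697] alpha 89.94414610519799 F [ 0.31  -2.68   1.636] w -7.273828417557335e-05 ff 1.3723868876695633 q [-25.085  33.241  -6.551  50.152   0.002  82.334]
post [  17.45  -149.883  134.732]
(18.0, -130.0, 91.0, 90.0) t [ 0.074 -0.002 -0.006] a [-0.002 -0.002 -0.001]
(18.0, -60.0, 91.0, 90.0) t [ 0.249 -0.002 -0.006] a [-0.002 -0.002 -0.001]
```

Call:
send_rows([
  {"gripper":-1,"tx":0.025,"ty":-0.001,"tz":-0.003,"ax":0,"ay":0,"az":0},
  {"gripper":-1,"tx":0.05,"ty":-0.002,"tz":-0.003,"ax":0,"ay":0,"az":0},
  {"gripper":-1,"tx":0.075,"ty":-0.002,"tz":-0.003,"ax":0,"ay":0,"az":0},
  {"gripper":-1,"tx":0.1,"ty":-0.002,"tz":-0.003,"ax":0,"ay":0,"az":0},
  {"gripper":-1,"tx":0.12,"ty":-0.002,"tz":-0.003,"ax":0,"ay":0,"az":0},
  {"gripper":-1,"tx":0.14,"ty":-0.002,"tz":-0.003,"ax":0,"ay":0,"az":0},
  {"gripper":-1,"tx":0.155,"ty":-0.002,"tz":-0.003,"ax":0,"ay":0,"az":0},
  {"gripper":-1,"tx":0.17,"ty":-0.002,"tz":-0.003,"ax":0,"ay":0,"az":0},
  {"gripper":-1,"tx":0.19,"ty":-0.002,"tz":-0.003,"ax":0,"ay":0,"az":0},
  {"gripper":-1,"tx":0.21,"ty":-0.002,"tz":-0.003,"ax":0,"ay":0,"az":0},
])

```text
t: 26.4
ee_pos: [0.6272, -0.1211, 0.09]
ee_rot: [[0.3, 0.954, -0.002], [0.954, -0.3, 0.0], [-0.0, -0.002, -1.0]]
force: [-4.1, -3.8, -1.1]
width: 0.0005
finger_force: 2.4
```

```bash
python3 jaw.py;python3 look.py|grep -v "exp [feg]"
```

```text
t 26.4 clamp xyz mm [ 17.878 -76.774  89.974] alpha 89.87558023432783 F [-2.816 -4.84  -1.129] w 0.0005296514427436419 ff 2.3738948118989356 q [-17.532  33.53   -5.985  50.607  -0.024  89.915]
t 26.6 clamp xyz mm [ 19.408 -75.571  90.624] alpha 89.84224823469567 F [-0.551  0.091 -0.089] w -0.00023823736142951585 ff 0.0 q [-17.51   33.51   -5.916  50.516   0.147  89.865]
scene [([208.9, 211.1], 0.69), ([302.2, 268.0], 0.6)]
  red [202 187  14  23 166] [208.4 198.1] ends (np.int64(203), np.int64(187)) (np.int64(214), np.int64(209)) (np.int64(202), np.int64(188)) (np.int64(215), np.int64(207))
  exp top edge back [[200.5, 183.2], [207.1, 202.3]]
  exp top edge front [[206.4, 182.3], [213.5, 201.3]]
top [([257.9, 152.9], 0.98), ([186.3, 205.1], 0.78)]
  red [245 140  32  14 193] [260.7 146.7] ends (np.int64(246), np.int64(140)) (np.int64(275), np.int64(153)) (np.int64(245), np.int64(142)) (np.int64(276), np.int64(149))
  exp top edge back [[285.3, 151.1], [253.9, 141.4]]
  exp top edge front [[283.6, 156.6], [252.1, 146.8]]
```

Call:
send_rows([
  {"gripper":-1,"tx":0.015,"ty":0,"tz":0,"ax":0,"ay":0,"az":0},
  {"gripper":-1,"tx":0.03,"ty":0,"tz":0,"ax":0,"ay":0,"az":0},
  {"gripper":-1,"tx":0.045,"ty":0,"tz":0,"ax":0,"ay":0,"az":0},
  {"gripper":-1,"tx":0.06,"ty":0,"tz":0,"ax":0,"ay":0,"az":0},
  {"gripper":-1,"tx":0.075,"ty":0,"tz":0,"ax":0,"ay":0,"az":0},
  {"gripper":-1,"tx":0.088,"ty":0,"tz":0,"ax":0,"ay":0,"az":0},
  {"gripper":-1,"tx":0.1,"ty":0,"tz":0,"ax":0,"ay":0,"az":0},
  {"gripper":-1,"tx":0.11,"ty":0,"tz":0,"ax":0,"ay":0,"az":0},
  {"gripper":-1,"tx":0.12,"ty":0,"tz":0,"ax":0,"ay":0,"az":0},
  {"gripper":-1,"tx":0.125,"ty":0,"tz":0,"ax":0,"ay":0,"az":0},
])

```text
t: 27.8
ee_pos: [0.643, -0.073, 0.0902]
ee_rot: [[0.299, 0.954, -0.0], [0.954, -0.299, 0.001], [0.001, -0.001, -1.0]]
force: [-0.4, -3.6, 3.2]
width: 0.0001
finger_force: 2.1
```

```bash
sed -i "s/for yy in(-.04,.06)/for yy in(.04,.14)/" look.py; python3 look.py
```

```text
t 27.8 clamp xyz mm [ 18.675 -26.113  90.209] alpha 89.94064412867165 F [ 0.739 -3.581  3.22 ] w 7.808698372354077e-05 ff 2.106355056166649 q [-13.029  34.271  -4.604  51.159   0.049  94.367]
scene [([305.0, 265.3], 0.83), ([213.4, 223.5], 0.5)]
  exp flush [207.612 207.927]
  exp gap10 [210.928 207.401]
  exp end [213.276 224.416]
  red [206 196  14  25 182] [212.1 208.1] ends (np.int64(206), np.int64(196)) (np.int64(218), np.int64(220)) (np.int64(206), np.int64(196)) (np.int64(219), np.int64(217))
  exp top edge back [[205.7, 198.3], [213.1, 219.6]]
  exp top edge front [[212.0, 197.3], [219.8, 218.5]]
top [([244.0, 145.2], 0.88), ([188.4, 205.1], 0.68)]
  exp flush [268.041 153.895]
  exp gap10 [267.104 156.801]
  exp end [244.174 146.494]
  red [229 135  27  13 160] [242.4 141.1] ends (np.int64(231), np.int64(135)) (np.int64(254), np.int64(147)) (np.int64(229), np.int64(138)) (np.int64(255), np.int64(142))
  exp top edge back [[260.2, 143.3], [228.9, 133.7]]
  exp top edge front [[258.4, 148.8], [227.1, 139.1]]
```

Call:
send_rows([
  {"gripper":-1,"tx":0.004,"ty":0,"tz":0,"ax":0,"ay":0,"az":0},
  {"gripper":-1,"tx":0.007,"ty":0,"tz":0,"ax":0,"ay":0,"az":0},
  {"gripper":-1,"tx":0.01,"ty":0,"tz":0,"ax":0,"ay":0,"az":0},
  {"gripper":-1,"tx":0.012,"ty":0,"tz":0,"ax":0,"ay":0,"az":0},
  {"gripper":-1,"tx":0.014,"ty":0,"tz":0,"ax":0,"ay":0,"az":0},
  {"gripper":-1,"tx":0.016,"ty":0,"tz":0,"ax":0,"ay":0,"az":0},
  {"gripper":-1,"tx":0.018,"ty":0,"tz":0,"ax":0,"ay":0,"az":0},
  {"gripper":-1,"tx":0.018,"ty":0,"tz":0,"ax":0,"ay":0,"az":0},
  {"gripper":-1,"tx":0.018,"ty":0,"tz":0,"ax":0,"ay":0,"az":0},
  {"gripper":-1,"tx":0.018,"ty":0,"tz":0,"ax":0,"ay":0,"az":0},
])

```text
t: 29.0
ee_pos: [0.6447, -0.0666, 0.0899]
ee_rot: [[0.299, 0.954, -0.001], [0.954, -0.299, 0.001], [0.0, -0.001, -1.0]]
force: [-2.1, -4.4, -2.7]
width: 0.0003
finger_force: 2.4
```

```bash
python3 look.py|grep -v 'exp [feg]'
```

```text
t 29.0 clamp xyz mm [ 18.375 -19.585  89.938] alpha 89.91838718669207 F [-0.718 -4.804 -2.663] w 0.0002624358840346512 ff 2.3591759987175465 q [-12.437  34.415  -4.386  51.276   0.028  94.981]
scene [([302.4, 270.1], 0.63), ([214.1, 228.6], 0.57)]
  red [206 197  14  26 189] [212.6 209.5] ends (np.int64(207), np.int64(197)) (np.int64(217), np.int64(222)) (np.int64(206), np.int64(199)) (np.int64(219), np.int64(217))
  exp top edge back [[205.7, 198.3], [213.1, 219.6]]
  exp top edge front [[212.0, 197.3], [219.8, 218.5]]
top [([240.7, 144.6], 0.66), ([182.7, 204.0], 0.64)]
  red [227 135  26  12 155] [239.9 140.4] ends (np.int64(228), np.int64(135)) (np.int64(251), np.int64(146)) (np.int64(227), np.int64(137)) (np.int64(252), np.int64(141))
  exp top edge back [[260.2, 143.3], [228.9, 133.7]]
  exp top edge front [[258.4, 148.8], [227.1, 139.1]]
```

Call:
send_rows([
  {"gripper":-1,"tx":0.003,"ty":0,"tz":0,"ax":0,"ay":0,"az":0},
  {"gripper":-1,"tx":0.006,"ty":0,"tz":0,"ax":0,"ay":0,"az":0},
  {"gripper":-1,"tx":0.009,"ty":0,"tz":0,"ax":0,"ay":0,"az":0},
  {"gripper":-1,"tx":0.012,"ty":0,"tz":0,"ax":0,"ay":0,"az":0},
  {"gripper":-1,"tx":0.014,"ty":0,"tz":0,"ax":0,"ay":0,"az":0},
  {"gripper":-1,"tx":0.016,"ty":0,"tz":0,"ax":0,"ay":0,"az":0},
  {"gripper":-1,"tx":0.018,"ty":0,"tz":0,"ax":0,"ay":0,"az":0},
  {"gripper":-1,"tx":0.02,"ty":0,"tz":0,"ax":0,"ay":0,"az":0},
  {"gripper":-1,"tx":0.02,"ty":0,"tz":0,"ax":0,"ay":0,"az":0},
  {"gripper":-1,"tx":0.02,"ty":0,"tz":0,"ax":0,"ay":0,"az":0},
])

```text
t: 30.2
ee_pos: [0.6446, -0.0668, 0.0901]
ee_rot: [[0.304, 0.953, -0.006], [0.953, -0.304, -0.014], [-0.015, -0.002, -1.0]]
force: [-10.2, -23.5, 0.8]
width: -0.0001
finger_force: 12.6
```

```bash
python3 look.py|grep -v 'exp [feg]'
```

```text
t 30.2 clamp xyz mm [ 18.326 -19.736  90.13 ] alpha 89.14138295703721 F [ -2.766 -25.468   0.763] w -6.980432070078147e-05 ff 12.630865573883057 q [-12.015  34.54   -4.133  51.521  -0.837  95.689]
scene [([304.6, 270.3], 0.91), ([215.0, 228.0], 0.78)]
  red [206 197  14  26 189] [212.6 209.4] ends (np.int64(207), np.int64(197)) (np.int64(217), np.int64(222)) (np.int64(206), np.int64(199)) (np.int64(219), np.int64(217))
  exp top edge back [[205.7, 198.3], [213.1, 219.6]]
  exp top edge front [[212.0, 197.3], [219.8, 218.5]]
top [([240.5, 148.7], 0.64), ([188.0, 202.2], 0.6)]
  red [227 135  24  11 140] [239. 140.] ends (np.int64(228), np.int64(135)) (np.int64(249), np.int64(145)) (np.int64(227), np.int64(138)) (np.int64(250), np.int64(141))
  exp top edge back [[260.2, 143.3], [228.9, 133.7]]
  exp top edge front [[258.4, 148.8], [227.1, 139.1]]
```

The force rose to 25 N with no further motion, so the blank is snug against the stop. I back off and lift away.

Call:
send_rows([
  {"gripper":-1,"tx":-0.02,"ty":0,"tz":0,"ax":0,"ay":0,"az":0},
  {"gripper":-1,"tx":-0.05,"ty":0,"tz":0,"ax":0,"ay":0,"az":0},
  {"gripper":-1,"tx":-0.08,"ty":0,"tz":0,"ax":0,"ay":0,"az":0},
  {"gripper":-1,"tx":-0.08,"ty":0,"tz":-0.05,"ax":0,"ay":0,"az":0},
  {"gripper":-1,"tx":-0.08,"ty":0,"tz":-0.15,"ax":0,"ay":0,"az":0},
  {"gripper":-1,"tx":-0.08,"ty":0,"tz":-0.25,"ax":0,"ay":0,"az":0},
  {"gripper":-1,"tx":-0.08,"ty":0,"tz":-0.35,"ax":0,"ay":0,"az":0},
  {"gripper":-1,"tx":-0.08,"ty":0,"tz":-0.35,"ax":0,"ay":0,"az":0},
  {"gripper":-1,"tx":-0.08,"ty":0,"tz":-0.35,"ax":0,"ay":0,"az":0},
  {"gripper":-1,"tx":-0.08,"ty":0,"tz":-0.35,"ax":0,"ay":0,"az":0},
])

```text
t: 31.4
ee_pos: [0.6373, -0.0892, 0.229]
ee_rot: [[0.299, 0.954, -0.002], [0.954, -0.299, 0.002], [0.001, -0.002, -1.0]]
force: [-0.7, -0.2, -1.3]
width: -0.0004
finger_force: 0.0
```

```bash
python3 jaw.py; python3 look.py|grep -v 'exp [feg]'
```

```text
t 31.4 clamp xyz mm [ 18.021 -43.28  229.014] alpha 89.84392106408197 F [-0.608 -0.443 -1.251] w -0.0003514059445426488 ff 0.0 q [-14.57   28.449   6.525  68.213   0.075  92.824]
t 31.6 clamp xyz mm [ 17.967 -43.417 228.716] alpha 89.80900480272545 F [ 0.462 -0.506 -0.399] w -0.00010823558853793319 ff 0.0 q [-14.571  28.49    6.548  68.242   0.053  92.831]
scene [([304.1, 269.1], 0.8), ([215.6, 225.2], 0.78)]
  red [206 197  14  26 180] [212.6 209.6] ends (np.int64(207), np.int64(197)) (np.int64(216), np.int64(222)) (np.int64(206), np.int64(199)) (np.int64(219), np.int64(217))
  exp top edge back [[205.7, 198.3], [213.1, 219.6]]
  exp top edge front [[212.0, 197.3], [219.8, 218.5]]
top [([243.0, 145.6], 0.89), ([187.3, 202.4], 0.72)]
  red [227 135  33  14 189] [243.3 141.4] ends (np.int64(228), np.int64(135)) (np.int64(257), np.int64(148)) (np.int64(227), np.int64(138)) (np.int64(259), np.int64(144))
  exp top edge back [[260.2, 143.3], [228.9, 133.7]]
  exp top edge front [[258.4, 148.8], [227.1, 139.1]]
```

```bash
python3 -c "
from plant import bot
print(bot.sign_off())"
```

```text
the job is handed in; nothing more can be done
None
```

I handed the job in at about 31.6 s. By the last camera readings the blank stands upright against the fence, red edge on top, held between the jaw and the yellow stop, with the arm clear. The hand-in returned no verdict. Early on, joint 4 read 0.02° past its range limit and the wrist force briefly showed 84 N; I don't know whether either counts against the run.

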